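# Find the key that unlocks the fastener case

## Task

Unlock the fastener case: find which of the three keys in the block fits by pushing one fully home in the keyhole and trying to turn it a quarter turn counter-clockwise. Put every wrong key back upright, fully down in the block, and leave the right one in the lock, turned, with the latch off the cover. Turn the latch only with a key that is fully home, and leave the bin, the wrench and the jar on the far side where they are.

Things in the scene. Friction and masses are not known exactly. Their poses are not given: they have to be found in the camera images.
- case: Fixed grey fastener case, 124 x 184 x 70 high. Origin: centre of its underside, on the bench; y along its length. Lock at -y; at +y a shut cover, 75 high with a pull up to 85 high. Under the keyhole it is hollow, over 60 deep. Wards inside, unseen, stop a wrong key hard after about 0.3 rad of its turn; the right key turns freely. Which key is right changes from start to start. Sizes in mm.
- keyhole (a point): Centre of the keyhole's mouth, on the latch's turning axis, on top of the steel latch plate (42 x 42 x 10), 86.5 above the bench. Fixed to the case, does not turn. z up, y towards the cover's centre (89 away). With the latch at 0 the hole is a slot 31 long along y, 8.5 wide along x. A key is fully home when its collar rests on the plate: bow centre 28 above this point. Sizes in mm.
- latch (a joint): Latch angle, rad: 0 locked, grows as a key turns it counter-clockwise seen from above, stop at 1.57. Its tongue (14 wide, reaching 39 from the axis) lies over the cover's edge at 0 and is clear of it above 1.0. Friction 0.05 N m; it stays where left. A key has up to 0.2 rad play in the slot each way; a wrong key gets the latch only to 0.1 to 0.3, the right one all the way. Sizes in mm.
- key_round_bow (a point): Steel key, 101 tall: round bow 48 across, 8 thick, over a collar 36 x 14 x 4. Starts upright in the block. Origin: bow centre, 28 above the collar's underside (bow spans 4 to 52 above it). z up from blade to bow, y along the width, x through the thickness. Blade 26 wide, 5 thick, 49 long below the collar (tip 16 x 3), goes in either way round. 0.07 kg. Sizes in mm.
- key_square_bow (a point): Steel key, 101 tall: rectangular bow 36 wide, 8 thick, over a collar 36 x 14 x 4. Starts upright in the block. Origin: bow centre, 28 above the collar's underside (bow spans 4 to 52 above it). z up from blade to bow, y along the width, x through the thickness. Blade 26 wide, 5 thick, 49 long below the collar (tip 16 x 3), goes in either way round. 0.07 kg. Sizes in mm.
- key_tee_bow (a point): Steel key, 101 tall: T-shaped bow, stem 24 wide, top half 46 wide, 8 thick, over a collar 36 x 14 x 4. Starts upright in the block. Origin: bow centre, 28 above the collar's underside (bow spans 4 to 52 above it). z up from blade to bow, y along the width, x through the thickness. Blade 26 wide, 5 thick, 49 long below the collar (tip 16 x 3), goes in either way round. 0.07 kg. Sizes in mm.
- key_block: Fixed plywood block 44 x 190 x 58 high in which the keys stand, collars on its top. Origin: centre of its underside, on the bench; y along its length. Three slots at y = -62, 0 and +62, each 31 long along y, 8.5 wide along x, 53 deep. Which key stands in which slot varies. Sizes in mm.
- small_bin: Bystander on the far side of the bench: open orange plastic bin of bolts, 100 x 80 x 60 high; origin at the centre of its underside. Sizes in mm.
- wrench: Bystander on the far side of the bench: dark wrench, 140 long, lying flat; origin at its underside near the middle. Sizes in mm.
- jar: Bystander on the far side of the bench: clear jar with a black cap, 60 across, 75 high; origin at the centre of its underside. Sizes in mm.
There are look-alikes about, which are no part of the job. Leave any pink look-alike of the part that bears key_round_bow alone.

How it is judged (in metres and radians):
On the way, in this order (a step that is already met when the one before it is completed fails the run):
1. a key is fully home in the keyhole with the latch still locked (((z of key_round_bow in the frame of keyhole between 0.02 and 0.0305 m and horizontal distance between key_round_bow and keyhole below 0.006 m) or (z of key_square_bow in the frame of keyhole between 0.02 and 0.0305 m and horizontal distance between key_square_bow and keyhole below 0.006 m) or (z of key_tee_bow in the frame of keyhole between 0.02 and 0.0305 m and horizontal distance between key_tee_bow and keyhole below 0.006 m)) and value of joint latch below 0.3 rad), for 0.1 s.
2. the latch is turned past 1.0 rad by a key that is fully home (((z of key_round_bow in the frame of keyhole between 0.02 and 0.0305 m and horizontal distance between key_round_bow and keyhole below 0.006 m) or (z of key_square_bow in the frame of keyhole between 0.02 and 0.0305 m and horizontal distance between key_square_bow and keyhole below 0.006 m) or (z of key_tee_bow in the frame of keyhole between 0.02 and 0.0305 m and horizontal distance between key_tee_bow and keyhole below 0.006 m)) and value of joint latch above 1 rad), for 0.2 s.
At the end, for the whole second after the job is handed in: The latch stands past 1.0 rad with a key fully home in the keyhole (collar within 2.5 mm of the plate, within 6 mm of its axis); each of the other keys stands in the block, collar within 6 mm of its top and upright within 0.12 rad (all of step 2 and ((z of key_round_bow in the frame of keyhole between 0.02 and 0.0305 m and horizontal distance between key_round_bow and keyhole below 0.006 m) or (z of key_round_bow in the frame of key_block between 0.08 and 0.092 m and x of key_round_bow in the frame of key_block between -0.008 and 0.008 m and y of key_round_bow in the frame of key_block between -0.075 and 0.075 m and angle between key_round_bow's own z axis and vertical below 0.12 rad)) and ((z of key_square_bow in the frame of keyhole between 0.02 and 0.0305 m and horizontal distance between key_square_bow and keyhole below 0.006 m) or (z of key_square_bow in the frame of key_block between 0.08 and 0.092 m and x of key_square_bow in the frame of key_block between -0.008 and 0.008 m and y of key_square_bow in the frame of key_block between -0.075 and 0.075 m and angle between key_square_bow's own z axis and vertical below 0.12 rad)) and ((z of key_tee_bow in the frame of keyhole between 0.02 and 0.0305 m and horizontal distance between key_tee_bow and keyhole below 0.006 m) or (z of key_tee_bow in the frame of key_block between 0.08 and 0.092 m and x of key_tee_bow in the frame of key_block between -0.008 and 0.008 m and y of key_tee_bow in the frame of key_block between -0.075 and 0.075 m and angle between key_tee_bow's own z axis and vertical below 0.12 rad))); the robot touches nothing.
It fails at once if the latch is turned past 0.6 rad with no key fully home (value of joint latch above 0.6 rad and not ((z of key_round_bow in the frame of keyhole between 0.02 and 0.0305 m and horizontal distance between key_round_bow and keyhole below 0.006 m) or (z of key_square_bow in the frame of keyhole between 0.02 and 0.0305 m and horizontal distance between key_square_bow and keyhole below 0.006 m) or (z of key_tee_bow in the frame of keyhole between 0.02 and 0.0305 m and horizontal distance between key_tee_bow and keyhole below 0.006 m))).
It fails at once if the bin, wrench or jar is moved by more than 40 mm (distance of any of small_bin, wrench, jar from where it was at the start of the episode above 0.04 m).
It also fails if it takes over 72 s, if anything falls off the work surface, if the arm or the gripper's body presses on something with over 40 N, if the wrist force passes 120 N, or if a joint passes its speed limit or range.

## Robot

A 7-joint arm with a two-finger parallel gripper is mounted at the origin on the work surface. World frame = base frame: x ahead of the robot, y to its left, z up, the work surface at z = 0. Lengths are in m, angles in degrees, forces in N, time in s.
With the tool pointing down it reaches from about 0.35 to 0.9 m from the base axis. Payload 19.9 kg.
Tool frame: the origin (TCP) lies on the mounting face of the last link; the fingertips stand 199 mm ahead of it and the grasp point (between the pads) lies 180 mm ahead of it; z points along the fingers, y is the direction in which the jaws open and shut (so a half turn about z gives the same grasp; the last joint's range is limited). The gripper opens to 94 mm and grips with 3 to 60 N. Pads are 16 mm wide; open, the fingers measure 119 mm over their backs; the gripper's body (75 mm by 177 mm) begins 78 mm behind the grasp point.
Start: joints at [64.143, 23.915, -0.59, 92.452, 0.269, 63.638, -3.037], TCP at [0.249, -0.573, 0.405] pointing down, gripper open.
Joint ranges: [-161.28, 161.28], [-22.2, 115.67], [-73.04, 71.86], [3.21, 147.25], [-68.34, 248.33], [10.77, 114.83], [-161.83, 161.83]. Speed limits (degrees/s): [108.29, 108.29, 136.94, 136.94, 172.46, 172.46, 172.46].

## Interface

Orientations are given as a 3x3 rotation matrix whose columns are the frame's x, y, z axes.
In Python, from rig import r gives the robot as it stands.
- The arm moves only by the tool play_rows, never from a script. Its argument "increments" is a list of rows, each an object with "delta_pos": the shift along the tool's x, y, z in units of 50 mm (1.0 is 50 mm), a list of three; "spin": the turn about the tool's z in units of 8 degrees (1.0 is 8 degrees); "claw": the gripper command: -1 is fully open, 1 is shut, values between are in proportion. In form: [{"delta_pos": [x, y, z], "spin": spin, "claw": claw}, ...]. A call has 1 to 12 rows; each row is the pose to reach, as a shift and turn from the pose commanded when the call began, along the tool's axes at that moment; what a row does not reach only later rows make up. A row lasts 1/10 s, in which the tool goes at most 50 mm and 8.59 degrees, less where a joint would pass 70% of its speed; a pose out of reach is approached as far as the arm can. A call with a gripper value outside its range is refused whole. The fingers move at their own pace and stop on an object; "squeeze" is the grip in N (left out, the last holds). Time passes only in rows, so rows that repeat a pose let the fingers close. It gives the time, the measured TCP pose, the force and the opening at its end, in the units of the state.
- r.get_obs(): the state, without advancing time (a new reading comes with each control period).
- r.grab_frame(name): name is "scene" or "top"; returns a dict with "img" (400x640x3 uint8, red, green, blue), "fx", "fy", "cx", "cy" (pixels), "k1" (the pictures are not rectified: a ray, as slopes to the right and down, at radius r is drawn at 1 + k1 r^2 times it, then the intrinsics apply), "camera_from_world" (4x4, takes a point from world to camera coordinates). Camera axes: x right, y up, looking along -z (the intrinsics and any distortion apply to the point x, -y, -z); pixel columns grow to the right and rows downward; lengths in m; the calibration is good to about 2 mm. A picture is of the moment at which its call begins. There is no depth.
- r.hand_in(): hands the job in, once; it reports no verdict.
The state is a dict: "time": time; "joint_pos": joint angles; "qvel": joint speeds; "tau": joint torques, N m; "tcp_pos": TCP position; "tool_rot": TCP orientation; "ft_force": force on the tool from outside, world axes, zero at the start; "wrist_torque": the same for the moment, N m; "opening": finger opening in m.
Only numpy, scipy, OpenCV 4.12 (cv2) and the standard library are available. Lean on these libraries where they do the work, as an engineer would, in place of code of your own. Each camera call takes 0.05 s, during which the arm holds its last target.

## Working session

There is one attempt and no reset: what is moved stays moved. The work goes in short steps, Python scripts to look and compute and a tool call to move; the robot and the scene stay as the last step left them, time stands still between calls to the robot, and variables do not carry over. Pictures are saved under pics/ and viewed, and the job is handed in when it is done.

Besides the shell and the picture viewer there is one more tool, called by a JSON object that holds its "api" and its "payload". play_rows: Moves the arm, as the interface text tells. Its arguments: {"type":"object","properties":{"increments":{"type":"array","items":{"type":"object","properties":{"delta_pos":{"type":"array","items":{"type":"number"}},"spin":{"type":"number"},"claw":{"type":"number"}}}},"squeeze":{"type":"number"}},"required":["increments"]}

```bash
ls; mkdir -p pics
python3 - <<'E'
from rig import r
import cv2,numpy as np
o=r.get_obs()
for k,v in o.items(): print(k,np.round(v,4).tolist())
for n in("scene","top"):
    f=r.grab_frame(n); cv2.imwrite(f"pics/{n}0.png",f["img"][:,:,::-1])
    print(n,{k:np.round(v,4).tolist() for k,v in f.items() if k!="img"})
E
```

```text
pics
time 0.0
joint_pos [64.1433, 23.9474, -0.591, 92.4871, 0.2681, 63.6375, -3.0372]
qvel [-0.0369, -0.012, -0.081, 0.0284, 0.0036, 0.1101, 0.0481]
tau [0.001, -85.1265, 0.639, -42.5999, -0.0488, 0.0187, 0.0002]
tcp_pos [0.249, -0.5731, 0.404]
tool_rot [[0.9172, 0.3984, -0.0006], [0.3984, -0.9172, 0.0011], [-0.0001, -0.0012, -1.0]]
ft_force [-0.1991, -0.4397, -0.4719]
wrist_torque [-0.009, 0.0087, -0.069]
opening 0.0943
scene {'fx': 369.3248, 'fy': 369.3248, 'cx': 321.5102, 'cy': 203.2097, 'k1': 0.0219, 'camera_from_world': [[-0.7049, 0.7092, 0.0136, 0.414], [-0.4983, -0.5088, 0.702, 0.2569], [0.5048, 0.4881, 0.7121, -1.14], [0.0, 0.0, 0.0, 1.0]]}
top {'fx': 390.8607, 'fy': 390.8607, 'cx': 324.7082, 'cy': 198.4558, 'k1': -0.064, 'camera_from_world': [[0.0121, -0.9999, -0.01, 0.0123], [0.9935, 0.0109, 0.1137, -0.6131], [-0.1136, -0.0114, 0.9935, -0.965], [0.0, 0.0, 0.0, 1.0]]}
```

View pics/scene0.png

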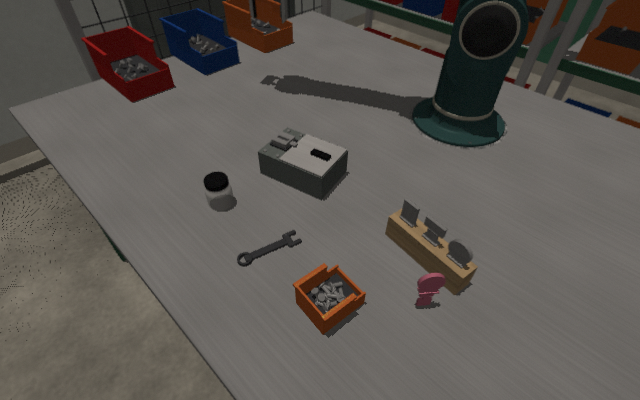

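View pics/top0.png

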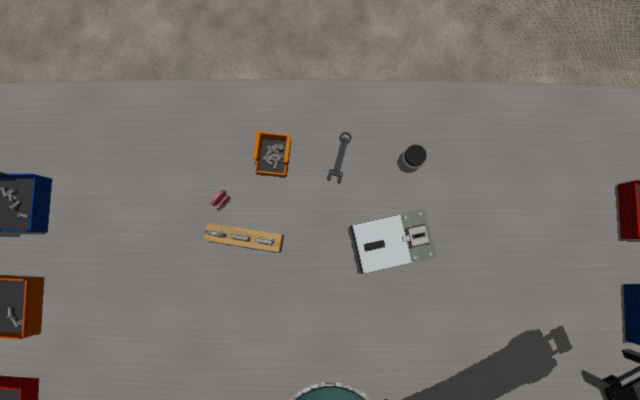

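The scene view has the case near (303,160) and the block near (430,245), with the pink look-alike at (430,288). The top view has the block at (243,237), with the round key leftmost in it, and the keyhole near (419,236).

```bash
cat > h.py <<'E'
import numpy as np,cv2
from rig import r
def proj(f,P):
    P=np.atleast_2d(np.asarray(P,float)); T=np.array(f["camera_from_world"])
    c=P@T[:3,:3].T+T[:3,3]; a=np.stack([c[:,0]/-c[:,2],c[:,1]/c[:,2]],1)
    a=a*(1+f["k1"]*(a**2).sum(1,keepdims=True))
    return a*[f["fx"],f["fy"]]+[f["cx"],f["cy"]]
def back(f,uv,z):
    uv=np.atleast_2d(np.asarray(uv,float))
    d=(uv-[f["cx"],f["cy"]])/[f["fx"],f["fy"]]; a=d.copy()
    for _ in range(20): a=d/(1+f["k1"]*(a**2).sum(1,keepdims=True))
    T=np.array(f["camera_from_world"]);R=T[:3,:3];o=-R.T@T[:3,3]
    D=np.stack([a[:,0],-a[:,1],-np.ones(len(a))],1)@R
    z=np.broadcast_to(z,len(a)); return o+D*((z-o[2])/D[:,2])[:,None]
def crop(f,x0,y0,x1,y1,s,fn):
    im=cv2.resize(f["img"][y0:y1,x0:x1,::-1],None,fx=s,fy=s,interpolation=cv2.INTER_CUBIC); cv2.imwrite(fn,im)
E
python3 - <<'E'
from h import *
f=r.grab_frame("top")
crop(f,195,180,295,260,8,"pics/t_block.png");crop(f,340,200,440,280,8,"pics/t_case.png")
f=r.grab_frame("scene")
crop(f,375,190,485,300,5,"pics/s_block.png");crop(f,250,120,355,200,7,"pics/s_case.png")
E
```

```text
(no output)
```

View pics/t_block.png

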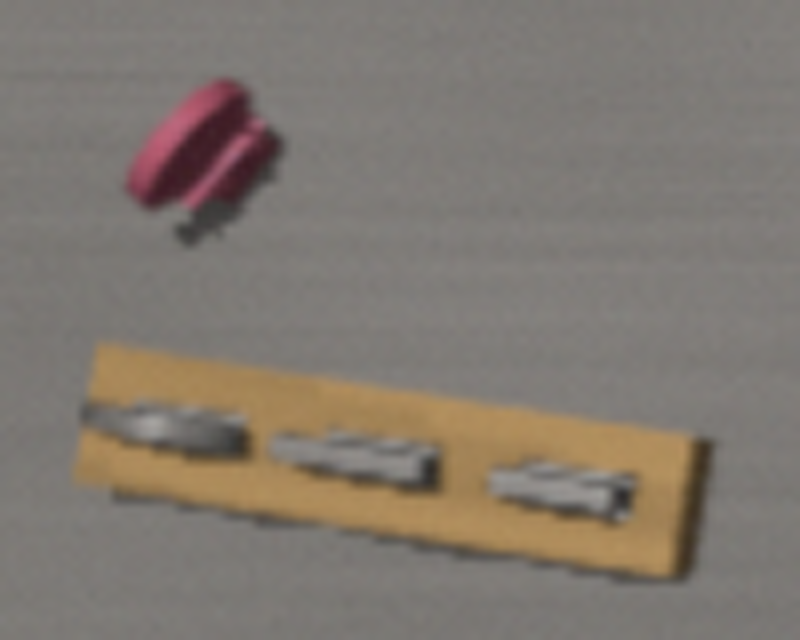

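View pics/t_case.png

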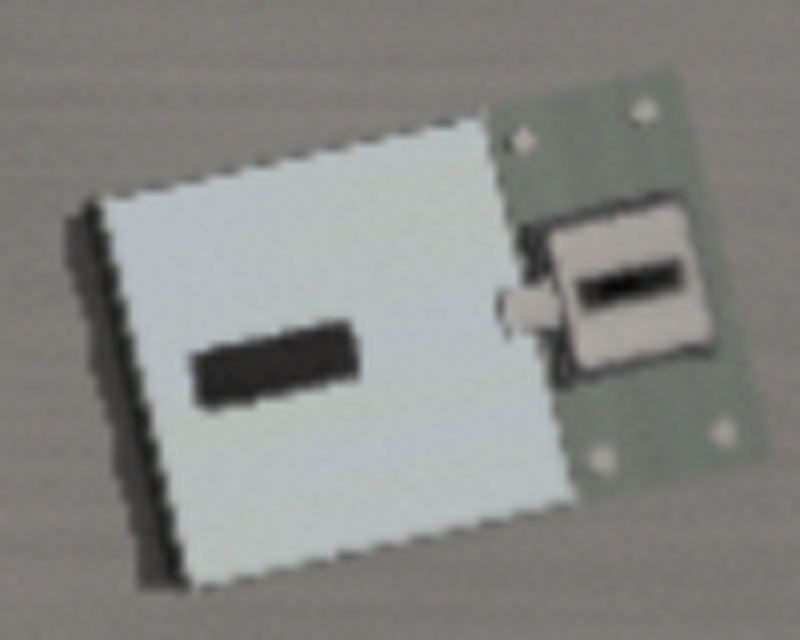

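View pics/s_block.png

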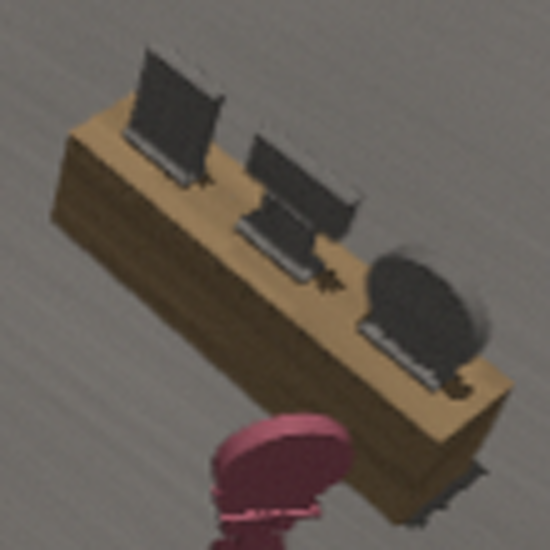

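View pics/s_case.png

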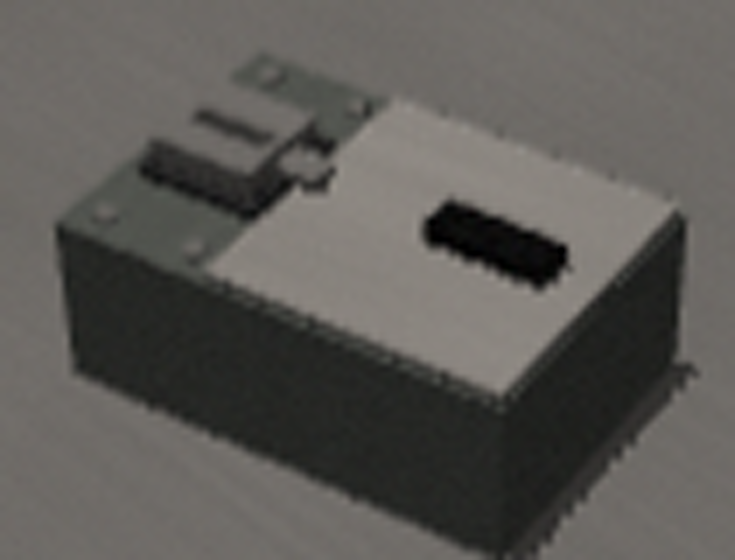

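```bash
cat > fit.py <<'E'
from h import *
from scipy.optimize import least_squares
t=r.grab_frame("top");s=r.grab_frame("scene")
def cv(p,x0,y0,k): return (np.array(p,float)+.5)/k-.5+[x0,y0]
bt=cv([(97,343),(697,437),(683,578),(75,485)],195,180,8)
B=back(t,bt,.058);print("block top corners",B.round(4).tolist(), B.mean(0).round(4))
L=(B[0]+B[3]-B[1]-B[2])/2; print("yaw of length",np.degrees(np.arctan2(L[1],L[0])),np.linalg.norm(L))
bs=cv([(70,135),(512,385),(440,443)],375,190,5);print("scene",back(s,bs,.058).round(4).tolist())
c=cv([(105,200),(483,118),(575,498),(190,588)],340,200,8);C=back(t,c,.075);print("cover",C.round(4).tolist())
for a,b in((0,1),(3,2)): d=C[a]-C[b];print(np.degrees(np.arctan2(d[1],d[0])),np.linalg.norm(d))
for a,b in((0,3),(1,2)): d=C[a]-C[b];print(np.degrees(np.arctan2(d[1],d[0]))+90-0,np.linalg.norm(d))
e=back(t,cv([(678,65),(770,460)],340,200,8),.07);print("case -y edge",e.round(4).tolist())
print("slot top",back(t,cv([(631,285)],340,200,8),.0865).round(4))
p=back(t,cv([(550,235),(683,203),(712,350),(580,372)],340,200,8),.0865);print("plate",p.round(4).tolist(),p.mean(0))
print("slot scene",back(s,cv([(234,125)],250,120,7),.0865).round(4))
E
python3 fit.py
```

```text
block top corners [[0.5466, 0.314, 0.058], [0.5199, 0.1247, 0.058], [0.4765, 0.128, 0.058], [0.5022, 0.3191, 0.058]] [0.5113 0.2215 0.058 ]
yaw of length 82.15984902847889 0.1919501069719918
scene [[0.5205, 0.1302, 0.058], [0.5039, 0.3221, 0.058], [0.5457, 0.3164, 0.058]]
cover [[0.545, -0.05, 0.075], [0.5713, -0.1655, 0.075], [0.4565, -0.1926, 0.075], [0.4285, -0.0762, 0.075]]
102.81205405147925 0.11844631669791243
103.5037158273208 0.11967050930401688
102.66873887919422 0.11940454855458081
103.25735875043426 0.1179631373439486
case -y edge [[0.5887, -0.2269, 0.07], [0.4682, -0.2534, 0.07]]
slot top [[ 0.5206 -0.2077  0.0865]]
plate [[0.5354, -0.1834, 0.0865], [0.5454, -0.2237, 0.0865], [0.5013, -0.2319, 0.0865], [0.4944, -0.192, 0.0865]] [ 0.51912459 -0.2077316   0.0865    ]
slot scene [[ 0.5188 -0.2043  0.0865]]
```

```bash
cat > ov.py <<'E'
from h import *
def box(c,yaw,lo,hi):
    a=np.radians(yaw);R=np.array([[np.cos(a),-np.sin(a)],[np.sin(a),np.cos(a)]])
    P=[]
    for z in(lo[2],hi[2]):
        for x,y in((lo[0],lo[1]),(hi[0],lo[1]),(hi[0],hi[1]),(lo[0],hi[1])):
            q=R@[x,y]+c; P.append([*q,z])
    return np.array(P)
def draw(f,boxes,x0,y0,x1,y1,s,fn):
    im=cv2.resize(f["img"][y0:y1,x0:x1,::-1],None,fx=s,fy=s,interpolation=cv2.INTER_CUBIC)
    for P,col in boxes:
        u=((proj(f,P)-[x0,y0]+.5)*s-.5)*8
        u=u.astype(int)
        for a,b in((0,1),(1,2),(2,3),(3,0),(4,5),(5,6),(6,7),(7,4),(0,4),(1,5),(2,6),(3,7)):
            cv2.line(im,tuple(map(int,u[a])),tuple(map(int,u[b])),col,1,cv2.LINE_AA,3)
    cv2.imwrite(fn,im)
def model(bc,by,kc,ky):
    bl=[(box(bc,by,(-.022,-.095,0),(.022,.095,.058)),(0,0,255))]
    for y,w in((-.062,.018),(0,.023),(.062,.024)): bl.append((box(bc,by,(-.004,y-w,.062),(.004,y+w,.110)),(0,255,0)))
    ca=[(box(kc,ky,(-.00425,-.0155,.0865),(.00425,.0155,.0865)),(0,0,255)),(box(kc,ky,(-.021,-.021,.0765),(.021,.021,.0865)),(0,255,0)),
     (box(kc,ky,(-.062,-.046,0),(.062,.138,.07)),(255,0,0))]
    return bl,ca
E
python3 - <<'E'
from ov import *
bl,ca=model(np.array([.5115,.223]),-7.8,np.array([.520,-.2065]),13.1)
t=r.grab_frame("top");s=r.grab_frame("scene")
draw(t,bl,195,180,295,260,6,"a.png");draw(t,ca,340,200,440,280,6,"b.png")
draw(s,bl,375,190,485,300,5,"c.png");draw(s,ca,250,115,360,205,6,"d.png")
I=[cv2.imread(x) for x in("a.png","b.png","c.png","d.png")]
I=[cv2.resize(i,(400,300*i.shape[0]*400//i.shape[1]//300)) for i in I]
w=np.zeros((600,800,3),np.uint8)
for k,i in enumerate(I): 
    i=i[:300 if k>1 else 320]
W=[np.vstack([I[0][:300],I[1][:300]])]
cv2.imwrite("pics/ovt.png",cv2.hconcat([cv2.imread("a.png")]))
for a,b in zip("abcd",("pics/ov_a.png","pics/ov_b.png","pics/ov_c.png","pics/ov_d.png")): cv2.imwrite(b,cv2.imread(a+".png"))
E
```

```text
(no output)
```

View pics/ov_a.png

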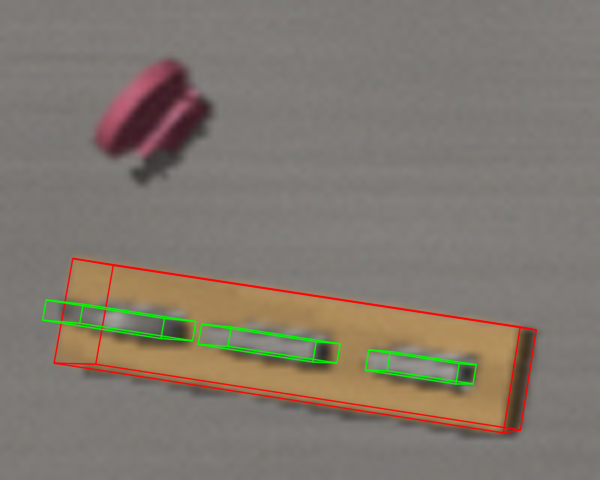

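View pics/ov_b.png

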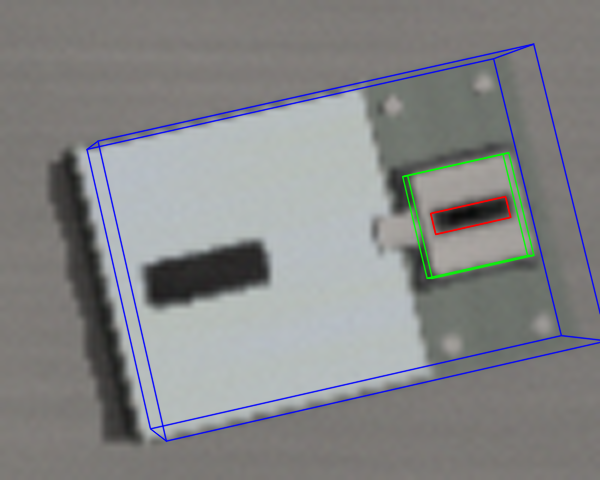

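View pics/ov_c.png

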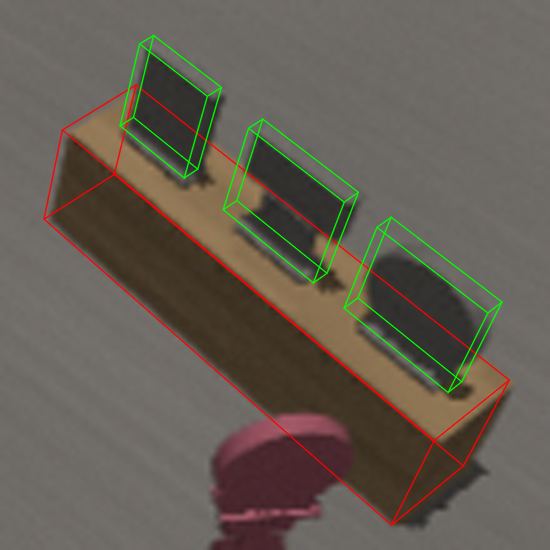

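View pics/ov_d.png

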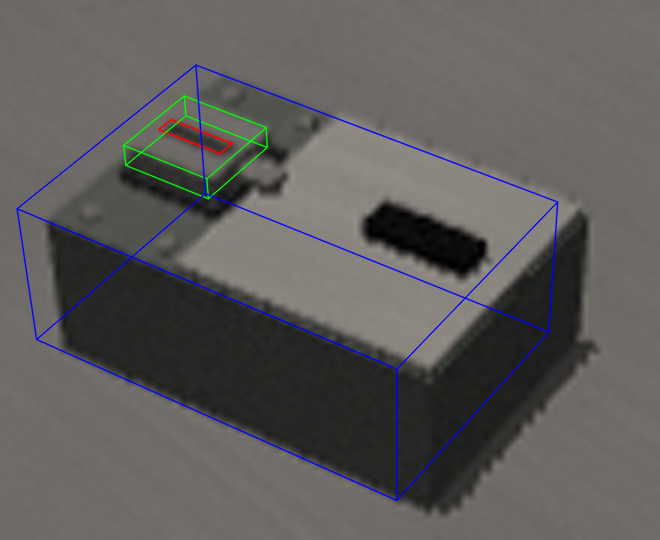

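The model overlays match the top view well. The scene view is offset by about 2–3 mm, so I split the difference between the two cameras. I'll start with the square key, which is the nearest.

```bash
cat > go.py <<'E'
# usage: go.py gx gy tcpz jawdeg -> delta_pos, spin from the present pose
from h import *
import sys
def main(gx,gy,z,ang):
    o=r.get_obs();R=np.array(o["tool_rot"]);p=np.array(o["tcp_pos"])
    print("t",o["time"],"tcp",p.round(4),"F",np.round(o["ft_force"],1),"M",np.round(o["wrist_torque"],2),"open",round(o["opening"],4))
    g=p+.18*R[:,2]; tgt=np.array([gx,gy,z-.18])
    d=R.T@(tgt-g)/.05
    jaw=np.degrees(np.arctan2(R[1,1],R[0,1])); s=(jaw-ang+90)%180-90
    print("grasp pt",g.round(4),"jaw",round(jaw,2),"delta",d.round(3),"spin",round(s/8,3),"tilt",R[:,2].round(4))
main(*map(float,sys.argv[1:]))
E
python3 go.py .5031 .1616 .40 -7.8; python3 go.py .5031 .1616 .27 -7.8
```

```text
t 0.4 tcp [ 0.249  -0.5732  0.4045] F [ 0.7  0.2 -0.2] M [ 0.04  0.02 -0.04] open 0.094
grasp pt [ 0.249  -0.5732  0.2245] jaw -66.52 delta [ 10.516 -11.454   0.094] spin -7.34 tilt [-1.e-04  2.e-04 -1.e+00]
t 0.4 tcp [ 0.249  -0.5732  0.4045] F [ 0.7  0.2 -0.2] M [ 0.04  0.02 -0.04] open 0.094
grasp pt [ 0.249  -0.5732  0.2245] jaw -66.52 delta [ 10.516 -11.454   2.694] spin -7.34 tilt [-1.e-04  2.e-04 -1.e+00]
```

{"api": "play_rows", "payload": {"increments": [{"delta_pos":[10.52,-11.45,0],"spin":-7.34,"claw":0.15},{"delta_pos":[10.52,-11.45,0],"spin":-7.34,"claw":0.15},{"delta_pos":[10.52,-11.45,0],"spin":-7.34,"claw":0.15},{"delta_pos":[10.52,-11.45,0],"spin":-7.34,"claw":0.15},{"delta_pos":[10.52,-11.45,0],"spin":-7.34,"claw":0.15},{"delta_pos":[10.52,-11.45,0],"spin":-7.34,"claw":0.15},{"delta_pos":[10.52,-11.45,0],"spin":-7.34,"claw":0.15},{"delta_pos":[10.52,-11.45,0],"spin":-7.34,"claw":0.15},{"delta_pos":[10.52,-11.45,0],"spin":-7.34,"claw":0.15},{"delta_pos":[10.52,-11.45,0],"spin":-7.34,"claw":0.15},{"delta_pos":[10.52,-11.45,0],"spin":-7.34,"claw":0.15},{"delta_pos":[10.52,-11.45,0],"spin":-7.34,"claw":0.15}], "squeeze": 20}}

```text
time: 1.6
tcp_pos: [0.4454, -0.0043, 0.405]
tool_rot: [[0.136, 0.991, 0.001], [0.991, -0.136, -0.0], [-0.0, 0.001, -1.0]]
ft_force: [0.8, -0.3, -0.2]
opening: 0.04
```

```bash
python3 go.py .5031 .1616 .40 -7.8
```

```text
t 1.6 tcp [ 0.4454 -0.0043  0.405 ] F [ 0.8 -0.3 -0.2] M [-0.09 -0.1   0.02] open 0.04
grasp pt [ 0.4456 -0.0043  0.225 ] jaw -7.82 delta [3.444 0.688 0.1  ] spin -0.003 tilt [ 8.e-04 -4.e-04 -1.e+00]
```

{"api": "play_rows", "payload": {"increments": [{"delta_pos":[1,0.2,0],"spin":0,"claw":0.15},{"delta_pos":[2,0.4,0],"spin":0,"claw":0.15},{"delta_pos":[3,0.6,0],"spin":0,"claw":0.15},{"delta_pos":[3.44,0.69,0.8],"spin":0,"claw":0.15},{"delta_pos":[3.44,0.69,1.3],"spin":0,"claw":0.15},{"delta_pos":[3.44,0.69,1.3],"spin":0,"claw":0.15},{"delta_pos":[3.44,0.69,1.3],"spin":0,"claw":0.15}]}}

```text
time: 2.3
tcp_pos: [0.503, 0.1592, 0.3403]
tool_rot: [[0.136, 0.991, -0.0], [0.991, -0.136, 0.0], [-0.0, -0.0, -1.0]]
ft_force: [-0.1, 0.0, 0.1]
opening: 0.0401
```

```bash
python3 go.py .5031 .1616 .27 -7.8
python3 - <<'E'
from h import *
f=r.grab_frame("top");crop(f,195,180,295,260,8,"pics/t1.png")
f=r.grab_frame("scene");crop(f,360,150,485,250,6,"pics/s1.png")
E
```

```text
t 2.3 tcp [0.503  0.1592 0.3403] F [-0.1  0.   0.1] M [-0.   -0.06  0.01] open 0.0401
grasp pt [0.5029 0.1592 0.1603] jaw -7.81 delta [ 4.700e-02 -1.000e-03  1.405e+00] spin -0.002 tilt [-4.e-04  0.e+00 -1.e+00]
```

View pics/t1.png

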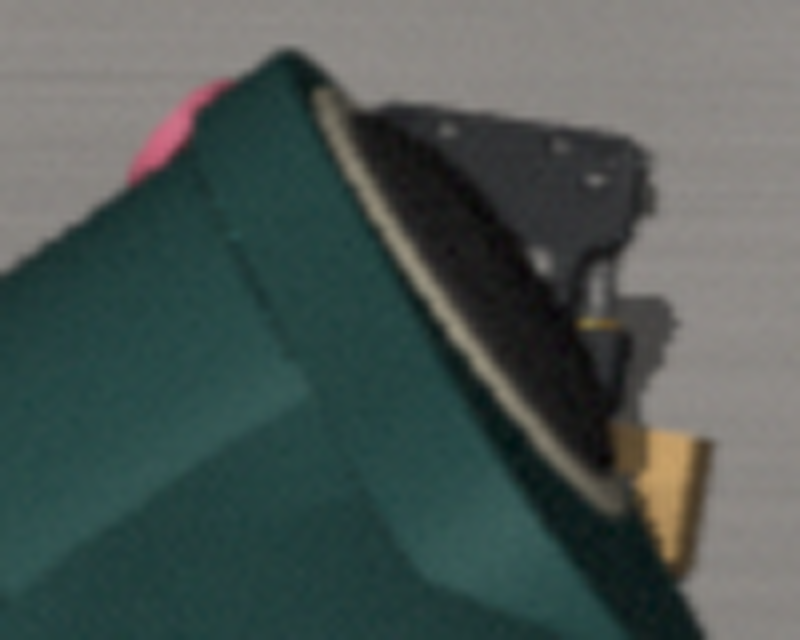

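View pics/s1.png

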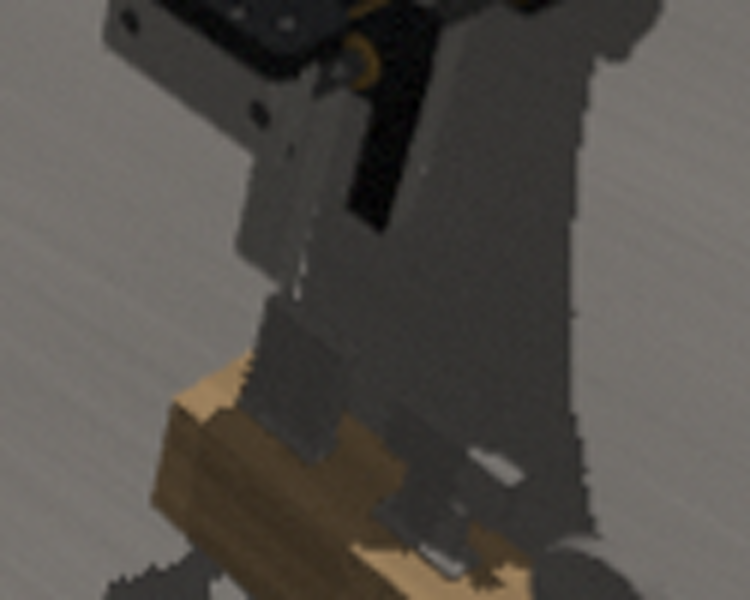

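The top view is blocked by the arm, and the scene view shows the open fingers straddling the square key. I'll descend with a small correction and close.

{"api": "play_rows", "payload": {"increments": [{"delta_pos":[0.047,0,0.5],"spin":0,"claw":0.15},{"delta_pos":[0.047,0,0.9],"spin":0,"claw":0.15},{"delta_pos":[0.047,0,1.2],"spin":0,"claw":0.15},{"delta_pos":[0.047,0,1.4],"spin":0,"claw":0.15},{"delta_pos":[0.047,0,1.4],"spin":0,"claw":0.15},{"delta_pos":[0.047,0,1.4],"spin":0,"claw":1},{"delta_pos":[0.047,0,1.4],"spin":0,"claw":1},{"delta_pos":[0.047,0,1.4],"spin":0,"claw":1},{"delta_pos":[0.047,0,1.4],"spin":0,"claw":1},{"delta_pos":[0.047,0,1.4],"spin":0,"claw":1}], "squeeze": 20}}

```text
time: 3.4
tcp_pos: [0.5032, 0.1618, 0.2699]
tool_rot: [[0.136, 0.991, 0.0], [0.991, -0.136, 0.0], [0.0, 0.0, -1.0]]
ft_force: [-1.4, -0.4, 4.8]
opening: 0.008
```

```bash
python3 go.py .5031 .1616 .27 -7.8
```

```text
t 3.4 tcp [0.5032 0.1618 0.2699] F [-1.4 -0.4  4.8] M [-0.17  0.26  0.06] open 0.008
grasp pt [0.5033 0.1619 0.0899] jaw -7.8 delta [-0.005 -0.002 -0.001] spin 0.0 tilt [ 3.e-04  1.e-04 -1.e+00]
```

{"api": "play_rows", "payload": {"increments": [{"delta_pos":[0,0,-0.4],"spin":0,"claw":1},{"delta_pos":[0,0,-0.8],"spin":0,"claw":1},{"delta_pos":[0,0,-1.2],"spin":0,"claw":1},{"delta_pos":[0,0,-1.8],"spin":0,"claw":1},{"delta_pos":[0,0,-2.6],"spin":0,"claw":1},{"delta_pos":[0,0,-2.6],"spin":0,"claw":1}], "squeeze": 40}}

```text
time: 4.0
tcp_pos: [0.5038, 0.1625, 0.404]
tool_rot: [[0.136, 0.991, 0.006], [0.991, -0.136, 0.001], [0.002, 0.006, -1.0]]
ft_force: [1.0, 0.4, -1.9]
opening: 0.0079
```

```bash
python3 go.py .520 -.2065 .40 13.1
```

```text
t 4.0 tcp [0.5038 0.1625 0.404 ] F [ 1.   0.4 -1.9] M [-0.03 -0.09 -0.02] open 0.0079
grasp pt [0.5049 0.1628 0.224 ] jaw -7.79 delta [-7.276  1.301  0.073] spin -2.612 tilt [ 0.0061  0.0013 -1.    ]
```

{"api": "play_rows", "payload": {"increments": [{"delta_pos":[-1,0.18,0],"spin":-0.5,"claw":1},{"delta_pos":[-2,0.36,0],"spin":-1,"claw":1},{"delta_pos":[-3,0.54,0],"spin":-1.5,"claw":1},{"delta_pos":[-4,0.72,0],"spin":-2,"claw":1},{"delta_pos":[-5,0.9,0],"spin":-2.61,"claw":1},{"delta_pos":[-6,1.07,0],"spin":-2.61,"claw":1},{"delta_pos":[-6.7,1.2,0],"spin":-2.61,"claw":1},{"delta_pos":[-7.28,1.3,0],"spin":-2.61,"claw":1},{"delta_pos":[-7.28,1.3,0],"spin":-2.61,"claw":1},{"delta_pos":[-7.28,1.3,0],"spin":-2.61,"claw":1},{"delta_pos":[-7.28,1.3,0],"spin":-2.61,"claw":1}]}}

```text
time: 5.1
tcp_pos: [0.5183, -0.2065, 0.3995]
tool_rot: [[-0.228, 0.974, -0.0], [0.974, 0.228, 0.0], [0.0, -0.0, -1.0]]
ft_force: [1.1, 0.0, -0.8]
opening: 0.0077
```

```bash
python3 go.py .520 -.2065 .37 13.1
python3 - <<'E'
from h import *
f=r.grab_frame("top");cv2.imwrite("pics/t2.png",f["img"][:,:,::-1]);crop(f,380,190,460,250,10,"pics/t2c.png")
f=r.grab_frame("scene");crop(f,220,60,350,160,6,"pics/s2.png")
E
```

```text
t 5.1 tcp [ 0.5183 -0.2065  0.3995] F [ 1.1  0.  -0.8] M [ 0.01 -0.12 -0.02] open 0.0077
grasp pt [ 0.5182 -0.2064  0.2195] jaw 13.16 delta [-0.01   0.034  0.589] spin 0.008 tilt [-2.e-04  4.e-04 -1.e+00]
```

View pics/t2c.png

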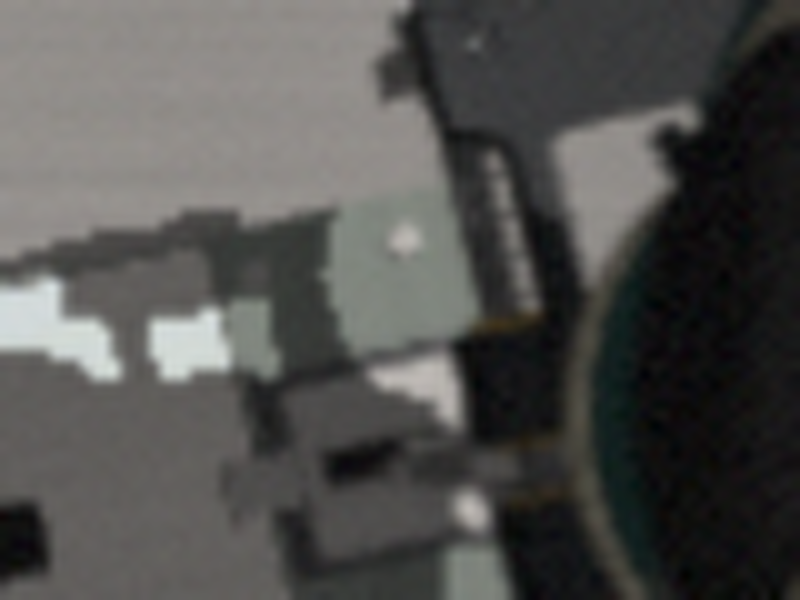

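View pics/s2.png

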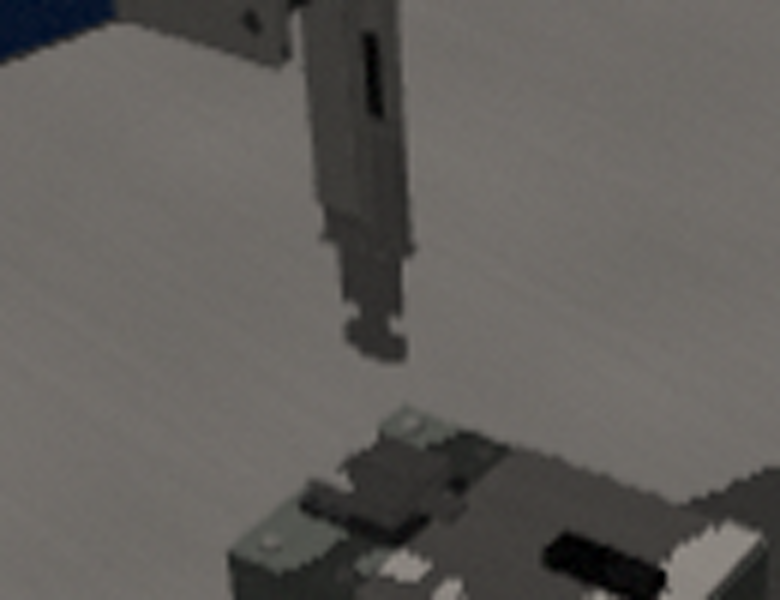

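The blade is hard to see under the collar at (375,345), so I'll stretch the contrast and overlay the expected key.

Run:
```python
from ov import *
o=r.get_obs();R=np.array(o["tool_rot"]);g=np.array(o["tcp_pos"])+.18*R[:,2]
f=r.grab_frame("scene");t=r.grab_frame("top")
def key(g,yaw,zc): # zc collar underside
    return [(box(g[:2],yaw,(-.007,-.018,zc),(.007,.018,zc+.004)),(0,255,0)),(box(g[:2],yaw,(-.0025,-.013,zc-.049),(.0025,.013,zc)),(0,0,255))]
K=key(g,13.1,g[2]-.032)
for n,ff,c in(("s",f,(240,80,320,160)),("t",t,(380,200,450,250))):
    ff=dict(ff);ff["img"]=np.clip((ff["img"].astype(float)-20)*2,0,255).astype(np.uint8)
    draw(ff,[],*c,5,"a.png");draw(ff,K,*c,5,"b.png")
    cv2.imwrite(f"pics/{n}3.png",cv2.hconcat([cv2.imread("a.png"),cv2.imread("b.png")]))
```

```text
(no output)
```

View pics/s3.png

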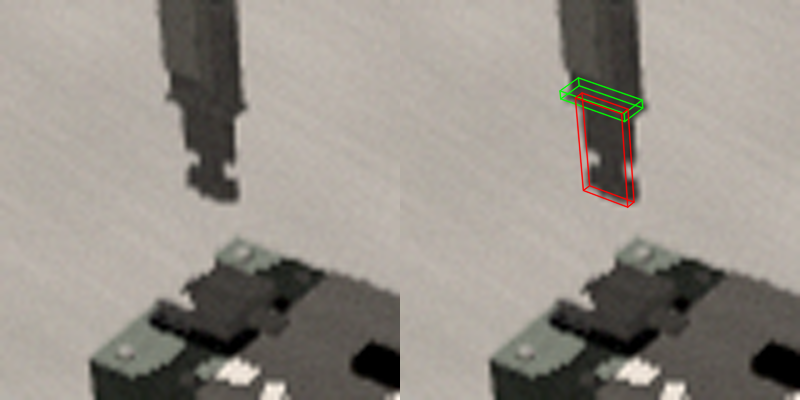

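View pics/t3.png

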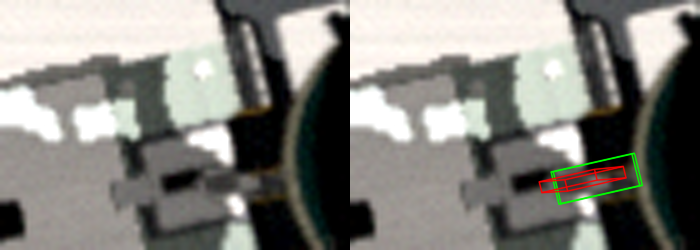

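The blade and tip appear where the model puts them. Relative to the slot the offset is about 1 px, the same bias the slot itself shows. I'll centre on the slot and start inserting gently.

{"api": "play_rows", "payload": {"increments": [{"delta_pos":[-0.01,0.03,0.3],"spin":0,"claw":1},{"delta_pos":[-0.01,0.03,0.7],"spin":0,"claw":1},{"delta_pos":[-0.01,0.03,0.95],"spin":0,"claw":1},{"delta_pos":[-0.01,0.03,1.1],"spin":0,"claw":1},{"delta_pos":[-0.01,0.03,1.14],"spin":0,"claw":1},{"delta_pos":[-0.01,0.03,1.14],"spin":0,"claw":1}]}}

```text
time: 5.9
tcp_pos: [0.5198, -0.2078, 0.3426]
tool_rot: [[-0.226, 0.974, -0.0], [0.974, 0.226, 0.0], [0.0, -0.0, -1.0]]
ft_force: [-0.9, -0.1, -1.4]
opening: 0.0079
```

```bash
python3 go.py .520 -.2065 .2985 13.1
python3 - <<'E'
from ov import *
o=r.get_obs();R=np.array(o["tool_rot"]);g=np.array(o["tcp_pos"])+.18*R[:,2]
f=r.grab_frame("scene")
f["img"]=np.clip((f["img"].astype(float)-20)*2,0,255).astype(np.uint8)
c=(240,80,320,160);draw(f,[],*c,8,"pics/s4.png")
E
```

```text
t 5.9 tcp [ 0.5198 -0.2078  0.3426] F [-0.9 -0.1 -1.4] M [-0.03 -0.08  0.03] open 0.0079
grasp pt [ 0.5198 -0.2077  0.1626] jaw 13.09 delta [0.023 0.009 0.883] spin -0.002 tilt [-1.e-04  2.e-04 -1.e+00]
```

View pics/s4.png

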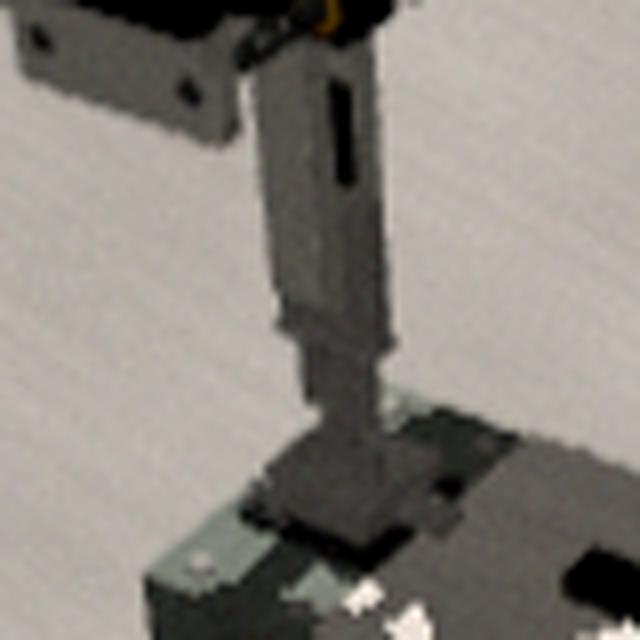

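There's no contact force with the tip about 5 mm below the plate, so it has entered. I'll continue down.

{"api": "play_rows", "payload": {"increments": [{"delta_pos":[0.015,0,0.1],"spin":0,"claw":1},{"delta_pos":[0.015,0,0.2],"spin":0,"claw":1},{"delta_pos":[0.015,0,0.3],"spin":0,"claw":1},{"delta_pos":[0.015,0,0.4],"spin":0,"claw":1},{"delta_pos":[0.015,0,0.4],"spin":0,"claw":1}]}}

```text
time: 6.45
tcp_pos: [0.5194, -0.2071, 0.3218]
tool_rot: [[-0.226, 0.974, -0.001], [0.974, 0.226, 0.001], [0.001, -0.001, -1.0]]
ft_force: [-0.3, 0.0, -1.7]
opening: 0.0077
```

```bash
python3 go.py .520 -.207 .2985 13.1
```

```text
t 6.45 tcp [ 0.5194 -0.2071  0.3218] F [-0.3  0.  -1.7] M [ 0.   -0.11  0.01] open 0.0077
grasp pt [ 0.5192 -0.207   0.1418] jaw 13.08 delta [-0.005  0.017  0.466] spin -0.002 tilt [-1.1e-03  5.0e-04 -1.0e+00]
```

{"api": "play_rows", "payload": {"increments": [{"delta_pos":[0,0,0.12],"spin":0,"claw":1},{"delta_pos":[0,0,0.24],"spin":0,"claw":1},{"delta_pos":[0,0,0.34],"spin":0,"claw":1},{"delta_pos":[0,0,0.42],"spin":0,"claw":1},{"delta_pos":[0,0,0.45],"spin":0,"claw":1},{"delta_pos":[0,0,0.47],"spin":0,"claw":1},{"delta_pos":[0,0,0.47],"spin":0,"claw":1}]}}

```text
time: 7.15
tcp_pos: [0.5196, -0.2071, 0.2991]
tool_rot: [[-0.226, 0.974, 0.0], [0.974, 0.226, 0.0], [0.0, 0.0, -1.0]]
ft_force: [-0.3, -0.4, -1.1]
opening: 0.0079
```

```bash
python3 go.py .520 -.207 .2985 13.1
```

```text
t 7.15 tcp [ 0.5196 -0.2071  0.2991] F [-0.3 -0.4 -1.1] M [-0.  -0.1 -0. ] open 0.0079
grasp pt [ 0.5196 -0.2071  0.1191] jaw 13.08 delta [-0.001  0.008  0.013] spin -0.002 tilt [ 0.e+00  1.e-04 -1.e+00]
```

{"api": "play_rows", "payload": {"increments": [{"delta_pos":[0,0,0.01],"spin":0,"claw":1},{"delta_pos":[0,0,0.02],"spin":0,"claw":1},{"delta_pos":[0,0,0.03],"spin":0,"claw":1},{"delta_pos":[0,0,0.03],"spin":0,"claw":1}]}}

```text
time: 7.55
tcp_pos: [0.5197, -0.2071, 0.2983]
tool_rot: [[-0.226, 0.974, 0.0], [0.974, 0.226, -0.0], [-0.001, 0.0, -1.0]]
ft_force: [-3.9, 2.0, 11.0]
opening: 0.0078
```

```bash
python3 go.py .520 -.207 .2985 13.1
```

```text
t 7.55 tcp [ 0.5197 -0.2071  0.2983] F [-3.9  2.  11. ] M [ 0.3   1.02 -0.03] open 0.0078
grasp pt [ 0.5197 -0.2072  0.1183] jaw 13.08 delta [ 0.002  0.007 -0.003] spin -0.003 tilt [ 2.e-04 -5.e-04 -1.e+00]
```

The collar touched at the expected height (11 N), so the key is home. I'll try the turn gently.

{"api": "play_rows", "payload": {"increments": [{"delta_pos":[0,0,0],"spin":-0.5,"claw":1},{"delta_pos":[0,0,0],"spin":-1,"claw":1},{"delta_pos":[0,0,0],"spin":-1.5,"claw":1},{"delta_pos":[0,0,0],"spin":-2,"claw":1},{"delta_pos":[0,0,0],"spin":-2,"claw":1}]}}

```text
time: 8.05
tcp_pos: [0.5198, -0.2071, 0.2984]
tool_rot: [[-0.488, 0.873, 0.001], [0.873, 0.488, -0.0], [-0.001, 0.001, -1.0]]
ft_force: [-2.0, 1.4, 9.9]
opening: 0.0078
```

```bash
python3 go.py .520 -.207 .2985 13.1
```

```text
t 8.05 tcp [ 0.5198 -0.2071  0.2984] F [-2.   1.4  9.9] M [ 0.48  0.5  -0.13] open 0.0078
grasp pt [ 0.52   -0.2071  0.1184] jaw 29.22 delta [ 0.001  0.002 -0.003] spin 2.015 tilt [ 9.e-04 -2.e-04 -1.e+00]
```

{"api": "play_rows", "payload": {"increments": [{"delta_pos":[0,0,0],"spin":-0.4,"claw":1},{"delta_pos":[0,0,0],"spin":-0.8,"claw":1},{"delta_pos":[0,0,0],"spin":-1.2,"claw":1},{"delta_pos":[0,0,0],"spin":-1.2,"claw":1}]}}

```text
time: 8.45
tcp_pos: [0.5199, -0.2071, 0.2984]
tool_rot: [[-0.626, 0.78, 0.001], [0.78, 0.626, -0.0], [-0.001, 0.001, -1.0]]
ft_force: [-1.2, 2.0, 9.9]
opening: 0.0081
```

```bash
python3 go.py .520 -.207 .2985 13.1
```

```text
t 8.45 tcp [ 0.5199 -0.2071  0.2984] F [-1.2  2.   9.9] M [ 0.58  0.23 -0.73] open 0.0081
grasp pt [ 0.5201 -0.2071  0.1184] jaw 38.75 delta [ 0.002  0.    -0.003] spin 3.206 tilt [ 0.0011 -0.     -1.    ]
```

The moment jumped to −0.73 N·m at 0.45 rad, far above the 0.05 latch friction, so this looks like a ward stop. A small further push will confirm it.

{"api": "play_rows", "payload": {"increments": [{"delta_pos":[0,0,0],"spin":-0.3,"claw":1},{"delta_pos":[0,0,0],"spin":-0.3,"claw":1}]}}

```text
time: 8.65
tcp_pos: [0.5199, -0.207, 0.2984]
tool_rot: [[-0.658, 0.753, 0.001], [0.753, 0.658, -0.0], [-0.001, 0.001, -1.0]]
ft_force: [-1.9, 1.6, 8.6]
opening: 0.0087
```

```bash
python3 go.py .520 -.207 .2985 13.1
```

```text
t 8.65 tcp [ 0.5199 -0.207   0.2984] F [-1.9  1.6  8.6] M [ 0.54  0.21 -0.87] open 0.0087
grasp pt [ 0.52   -0.207   0.1184] jaw 41.11 delta [ 0.001 -0.    -0.002] spin 3.501 tilt [ 1.1e-03 -1.0e-04 -1.0e+00]
```

This is a wrong key: the jaws are being pried open. I'll turn back, overshooting slightly so the latch returns to 0, then re-centre.

{"api": "play_rows", "payload": {"increments": [{"delta_pos":[0,0,-0.02],"spin":0.9,"claw":1},{"delta_pos":[0,0,-0.02],"spin":1.8,"claw":1},{"delta_pos":[0,0,-0.02],"spin":2.7,"claw":1},{"delta_pos":[0,0,-0.02],"spin":3.5,"claw":1},{"delta_pos":[0,0,-0.02],"spin":4.2,"claw":1},{"delta_pos":[0,0,-0.02],"spin":4.7,"claw":1},{"delta_pos":[0,0,-0.02],"spin":4.7,"claw":1}]}}

```text
time: 9.35
tcp_pos: [0.5196, -0.207, 0.2987]
tool_rot: [[-0.06, 0.998, 0.0], [0.998, 0.06, -0.0], [-0.0, 0.0, -1.0]]
ft_force: [-0.3, -0.2, -1.2]
opening: 0.0077
```

```bash
python3 go.py .520 -.207 .2985 13.1
```

```text
t 9.35 tcp [ 0.5196 -0.207   0.2987] F [-0.3 -0.2 -1.2] M [-0.16 -0.13  0.15] open 0.0077
grasp pt [ 0.5196 -0.207   0.1187] jaw 3.43 delta [0.001 0.008 0.005] spin -1.209 tilt [ 1.e-04 -3.e-04 -1.e+00]
```

{"api": "play_rows", "payload": {"increments": [{"delta_pos":[0,0,0],"spin":-0.6,"claw":1},{"delta_pos":[0,0,0],"spin":-1.2,"claw":1},{"delta_pos":[0,0,-0.15],"spin":-1.2,"claw":1},{"delta_pos":[0,0,-0.4],"spin":-1.2,"claw":1},{"delta_pos":[0,0,-0.8],"spin":-1.2,"claw":1},{"delta_pos":[0,0,-1.3],"spin":-1.2,"claw":1},{"delta_pos":[0,0,-2.0],"spin":-1.2,"claw":1},{"delta_pos":[0,0,-2.0],"spin":-1.2,"claw":1}]}}

```text
time: 10.15
tcp_pos: [0.5204, -0.2068, 0.4038]
tool_rot: [[-0.225, 0.974, 0.006], [0.974, 0.225, -0.003], [-0.004, 0.005, -1.0]]
ft_force: [1.0, 0.3, -1.0]
opening: 0.0082
```

```bash
python3 go.py .5032 .1618 .40 -7.8
```

```text
t 10.15 tcp [ 0.5204 -0.2068  0.4038] F [ 1.   0.3 -1. ] M [ 0.   -0.12 -0.04] open 0.0082
grasp pt [ 0.5215 -0.2074  0.2238] jaw 13.01 delta [7.276 1.305 0.053] spin 2.601 tilt [ 0.0061 -0.0028 -1.    ]
```

{"api": "play_rows", "payload": {"increments": [{"delta_pos":[1,0.18,0],"spin":0.5,"claw":1},{"delta_pos":[2,0.36,0],"spin":1,"claw":1},{"delta_pos":[3,0.54,0],"spin":1.5,"claw":1},{"delta_pos":[4,0.72,0],"spin":2,"claw":1},{"delta_pos":[5,0.9,0],"spin":2.6,"claw":1},{"delta_pos":[6,1.07,0],"spin":2.6,"claw":1},{"delta_pos":[6.7,1.2,0],"spin":2.6,"claw":1},{"delta_pos":[7.28,1.3,0],"spin":2.6,"claw":1},{"delta_pos":[7.28,1.3,0],"spin":2.6,"claw":1},{"delta_pos":[7.28,1.3,0],"spin":2.6,"claw":1},{"delta_pos":[7.28,1.3,0],"spin":2.6,"claw":1}]}}

```text
time: 11.25
tcp_pos: [0.5007, 0.1612, 0.3987]
tool_rot: [[0.136, 0.991, -0.0], [0.991, -0.136, -0.0], [-0.0, 0.0, -1.0]]
ft_force: [-0.5, 0.3, -1.6]
opening: 0.0078
```

```bash
python3 go.py .5032 .1618 .2705 -7.8
python3 - <<'E'
from ov import *
f=r.grab_frame("scene")
f["img"]=np.clip((f["img"].astype(float)-20)*2,0,255).astype(np.uint8)
draw(f,[],375,150,475,225,8,"pics/s5.png")
E
```

```text
t 11.25 tcp [0.5007 0.1612 0.3987] F [-0.5  0.3 -1.6] M [-0.04 -0.07 -0.01] open 0.0078
grasp pt [0.5007 0.1611 0.2187] jaw -7.82 delta [0.022 0.048 2.565] spin -0.003 tilt [-0.e+00 -4.e-04 -1.e+00]
```

View pics/s5.png

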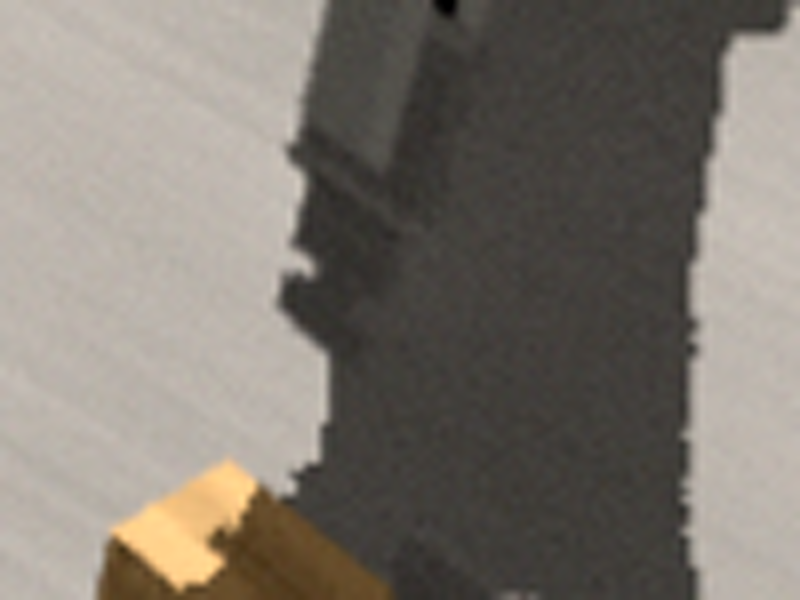

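The key hangs straight above the slot. I'll lower it to just inside the mouth and check the force.

{"api": "play_rows", "payload": {"increments": [{"delta_pos":[0.022,0.045,0.5],"spin":0,"claw":1},{"delta_pos":[0.022,0.045,1.1],"spin":0,"claw":1},{"delta_pos":[0.022,0.045,1.5],"spin":0,"claw":1},{"delta_pos":[0.022,0.045,1.65],"spin":0,"claw":1},{"delta_pos":[0.022,0.045,1.7],"spin":0,"claw":1},{"delta_pos":[0.022,0.045,1.7],"spin":0,"claw":1}]}}

```text
time: 11.9
tcp_pos: [0.5032, 0.1628, 0.3143]
tool_rot: [[0.135, 0.991, 0.001], [0.991, -0.135, 0.0], [0.0, 0.001, -1.0]]
ft_force: [0.2, 0.0, 0.1]
opening: 0.0077
```

```bash
python3 go.py .5032 .1618 .2705 -7.8
```

```text
t 11.9 tcp [0.5032 0.1628 0.3143] F [0.2 0.  0.1] M [ 0.02 -0.03 -0.02] open 0.0077
grasp pt [0.5032 0.1628 0.1343] jaw -7.76 delta [-0.02   0.001  0.875] spin 0.005 tilt [ 5.e-04  2.e-04 -1.e+00]
```

{"api": "play_rows", "payload": {"increments": [{"delta_pos":[-0.01,0,0.12],"spin":0,"claw":1},{"delta_pos":[-0.02,0,0.24],"spin":0,"claw":1},{"delta_pos":[-0.02,0,0.36],"spin":0,"claw":1},{"delta_pos":[-0.02,0,0.48],"spin":0,"claw":1},{"delta_pos":[-0.02,0,0.6],"spin":0,"claw":1},{"delta_pos":[-0.02,0,0.7],"spin":0,"claw":1},{"delta_pos":[-0.02,0,0.8],"spin":0,"claw":1},{"delta_pos":[-0.02,0,0.86],"spin":0,"claw":1},{"delta_pos":[-0.02,0,0.86],"spin":0,"claw":1}]}}

```text
time: 12.8
tcp_pos: [0.5027, 0.162, 0.2704]
tool_rot: [[0.134, 0.991, -0.0], [0.991, -0.134, 0.0], [-0.0, -0.0, -1.0]]
ft_force: [0.1, 0.2, -0.3]
opening: 0.0076
```

```bash
python3 go.py .5032 .1618 .2700 -7.8
```

```text
t 12.8 tcp [0.5027 0.162  0.2704] F [ 0.1  0.2 -0.3] M [-0.1  -0.06  0.02] open 0.0076
grasp pt [0.5026 0.162  0.0904] jaw -7.72 delta [-0.003  0.012  0.007] spin 0.01 tilt [-4.e-04  0.e+00 -1.e+00]
```

Fully down. I'll release it, lift, and move 62 mm to the tee key.

{"api": "play_rows", "payload": {"increments": [{"delta_pos":[0,0,0],"spin":0,"claw":0.15},{"delta_pos":[0,0,0],"spin":0,"claw":0.15},{"delta_pos":[0,0,0],"spin":0,"claw":0.15},{"delta_pos":[0,0,-0.5],"spin":0,"claw":0.15},{"delta_pos":[0,0,-1.2],"spin":0,"claw":0.15},{"delta_pos":[0.8,0,-1.3],"spin":0,"claw":0.15},{"delta_pos":[1.24,0.01,-1.3],"spin":0,"claw":0.15},{"delta_pos":[1.24,0.01,-1.3],"spin":0,"claw":0.15},{"delta_pos":[1.24,0.01,-1.3],"spin":0,"claw":0.15}], "squeeze": 40}}

```text
time: 13.7
tcp_pos: [0.5115, 0.2234, 0.3355]
tool_rot: [[0.134, 0.991, -0.0], [0.991, -0.134, -0.0], [-0.0, -0.0, -1.0]]
ft_force: [-0.3, -0.1, -0.3]
opening: 0.0403
```

```bash
python3 go.py .5113 .2233 .2700 -7.8
python3 - <<'E'
from ov import *
f=r.grab_frame("scene")
f["img"]=np.clip((f["img"].astype(float)-20)*2,0,255).astype(np.uint8)
draw(f,[],375,170,485,250,7,"pics/s6.png")
E
```

```text
t 13.7 tcp [0.5115 0.2234 0.3355] F [-0.3 -0.1 -0.3] M [-0.03 -0.14  0.01] open 0.0403
grasp pt [0.5114 0.2234 0.1555] jaw -7.68 delta [-1.00e-03 -1.00e-03  1.31e+00] spin 0.015 tilt [-3.e-04 -1.e-04 -1.e+00]
```

View pics/s6.png

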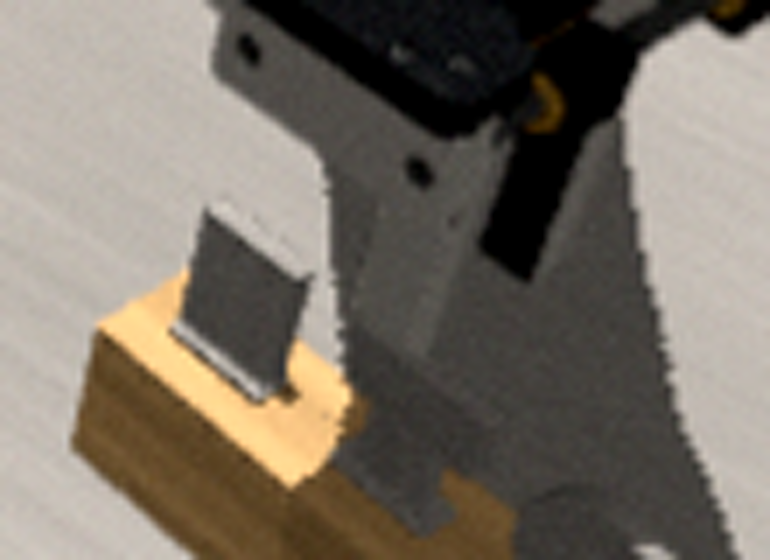

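The square key, at (240,300), is seated upright. Next is the tee key.

{"api": "play_rows", "payload": {"increments": [{"delta_pos":[0,0,0.5],"spin":0,"claw":0.15},{"delta_pos":[0,0,0.95],"spin":0,"claw":0.15},{"delta_pos":[0,0,1.25],"spin":0,"claw":0.15},{"delta_pos":[0,0,1.31],"spin":0,"claw":0.15},{"delta_pos":[0,0,1.31],"spin":0,"claw":1},{"delta_pos":[0,0,1.31],"spin":0,"claw":1},{"delta_pos":[0,0,1.31],"spin":0,"claw":1},{"delta_pos":[0,0,1.31],"spin":0,"claw":1},{"delta_pos":[0,0,1.31],"spin":0,"claw":1}], "squeeze": 40}}

```text
time: 14.65
tcp_pos: [0.5117, 0.2234, 0.2706]
tool_rot: [[0.134, 0.991, 0.001], [0.991, -0.134, 0.0], [0.0, 0.001, -1.0]]
ft_force: [-1.3, -0.8, 6.3]
opening: 0.008
```

```bash
python3 go.py .520 -.207 .40 13.1
```

```text
t 14.65 tcp [0.5117 0.2234 0.2706] F [-1.3 -0.8  6.3] M [-0.21  0.2   0.01] open 0.008
grasp pt [0.5118 0.2235 0.0906] jaw -7.72 delta [-8.508  1.321 -2.589] spin -2.603 tilt [ 6.e-04  2.e-04 -1.e+00]
```

{"api": "play_rows", "payload": {"increments": [{"delta_pos":[0,0,-0.4],"spin":0,"claw":1},{"delta_pos":[0,0,-0.8],"spin":0,"claw":1},{"delta_pos":[0,0,-1.3],"spin":0,"claw":1},{"delta_pos":[0,0,-2.0],"spin":0,"claw":1},{"delta_pos":[0,0,-2.6],"spin":0,"claw":1},{"delta_pos":[-1,0.15,-2.6],"spin":-0.5,"claw":1},{"delta_pos":[-2,0.3,-2.6],"spin":-1,"claw":1},{"delta_pos":[-3,0.45,-2.6],"spin":-1.5,"claw":1},{"delta_pos":[-4,0.6,-2.6],"spin":-2,"claw":1},{"delta_pos":[-5,0.8,-2.6],"spin":-2.6,"claw":1},{"delta_pos":[-6,0.95,-2.6],"spin":-2.6,"claw":1},{"delta_pos":[-6,0.95,-2.6],"spin":-2.6,"claw":1}]}}

```text
time: 15.85
tcp_pos: [0.5179, -0.0867, 0.3998]
tool_rot: [[-0.219, 0.976, -0.001], [0.976, 0.219, -0.001], [-0.001, -0.001, -1.0]]
ft_force: [-0.6, 0.9, -0.3]
opening: 0.0076
```

```bash
python3 go.py .520 -.207 .40 13.1
```

```text
t 15.85 tcp [ 0.5179 -0.0867  0.3998] F [-0.6  0.9 -0.3] M [-0.02 -0.13 -0.  ] open 0.0076
grasp pt [ 0.5178 -0.087   0.2198] jaw 12.63 delta [-2.352 -0.481 -0.   ] spin -0.059 tilt [-8.0e-04 -1.5e-03 -1.0e+00]
```

{"api": "play_rows", "payload": {"increments": [{"delta_pos":[-0.9,-0.18,0],"spin":-0.05,"claw":1},{"delta_pos":[-1.8,-0.36,0],"spin":-0.05,"claw":1},{"delta_pos":[-2.35,-0.48,0.2],"spin":-0.05,"claw":1},{"delta_pos":[-2.35,-0.48,0.7],"spin":-0.05,"claw":1},{"delta_pos":[-2.35,-0.48,0.9],"spin":-0.05,"claw":1},{"delta_pos":[-2.35,-0.48,0.9],"spin":-0.05,"claw":1}]}}

```text
time: 16.45
tcp_pos: [0.5213, -0.1994, 0.3541]
tool_rot: [[-0.234, 0.972, -0.002], [0.972, 0.234, 0.001], [0.002, -0.002, -1.0]]
ft_force: [-0.3, 0.6, -0.4]
opening: 0.0077
```

```bash
python3 go.py .520 -.207 .299 13.1;  python3 - <<'E'
from ov import *
f=r.grab_frame("scene")
f["img"]=np.clip((f["img"].astype(float)-20)*2,0,255).astype(np.uint8)
draw(f,[],240,80,320,160,7,"pics/s7.png")
E
```

```text
t 16.45 tcp [ 0.5213 -0.1994  0.3541] F [-0.3  0.6 -0.4] M [-0.05 -0.07  0.  ] open 0.0077
grasp pt [ 0.521  -0.1991  0.1741] jaw 13.54 delta [-0.15  -0.054  1.102] spin 0.055 tilt [-0.0021  0.0014 -1.    ]
```

View pics/s7.png

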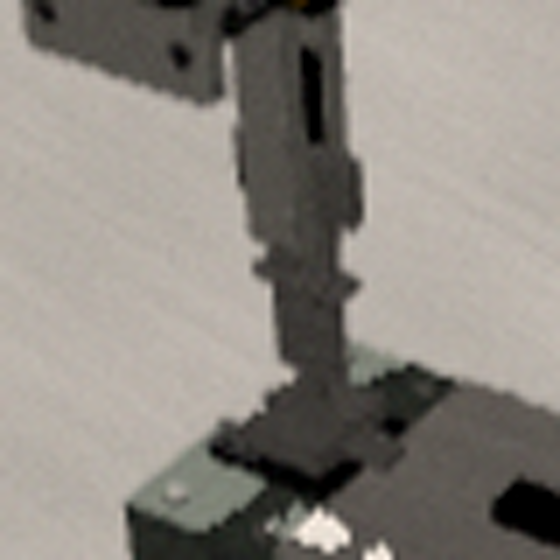

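{"api": "play_rows", "payload": {"increments": [{"delta_pos":[-0.1,-0.02,0],"spin":0.03,"claw":1},{"delta_pos":[-0.1,-0.02,0],"spin":0.03,"claw":1}]}}

```text
time: 16.7
tcp_pos: [0.522, -0.2056, 0.3561]
tool_rot: [[-0.229, 0.973, 0.001], [0.973, 0.229, -0.001], [-0.001, 0.001, -1.0]]
ft_force: [0.5, -0.3, -0.2]
opening: 0.0079
```

```bash
python3 go.py .520 -.207 .299 13.1
```

```text
t 16.7 tcp [ 0.522  -0.2056  0.3561] F [ 0.5 -0.3 -0.2] M [-0.01 -0.13 -0.03] open 0.0079
grasp pt [ 0.5222 -0.2058  0.1761] jaw 13.22 delta [-0.013 -0.049  1.142] spin 0.015 tilt [ 1.1e-03 -8.0e-04 -1.0e+00]
```

{"api": "play_rows", "payload": {"increments": [{"delta_pos":[-0.02,-0.045,0],"spin":0.015,"claw":1},{"delta_pos":[-0.02,-0.045,0.1],"spin":0.015,"claw":1},{"delta_pos":[-0.02,-0.045,0.2],"spin":0.015,"claw":1},{"delta_pos":[-0.02,-0.045,0.27],"spin":0.015,"claw":1},{"delta_pos":[-0.02,-0.045,0.27],"spin":0.015,"claw":1}]}}

```text
time: 17.2
tcp_pos: [0.5196, -0.2067, 0.3409]
tool_rot: [[-0.227, 0.974, -0.001], [0.974, 0.227, 0.001], [0.001, -0.001, -1.0]]
ft_force: [0.7, -0.0, -0.3]
opening: 0.0079
```

```bash
python3 go.py .520 -.207 .299 13.1
```

```text
t 17.2 tcp [ 0.5196 -0.2067  0.3409] F [ 0.7 -0.  -0.3] M [ 0.   -0.09  0.04] open 0.0079
grasp pt [ 0.5195 -0.2066  0.1609] jaw 13.13 delta [-0.012  0.009  0.838] spin 0.004 tilt [-1.e-03  6.e-04 -1.e+00]
```

{"api": "play_rows", "payload": {"increments": [{"delta_pos":[-0.01,0.01,0.12],"spin":0,"claw":1},{"delta_pos":[-0.01,0.01,0.24],"spin":0,"claw":1},{"delta_pos":[-0.01,0.01,0.36],"spin":0,"claw":1},{"delta_pos":[-0.01,0.01,0.48],"spin":0,"claw":1},{"delta_pos":[-0.01,0.01,0.6],"spin":0,"claw":1},{"delta_pos":[-0.01,0.01,0.7],"spin":0,"claw":1},{"delta_pos":[-0.01,0.01,0.77],"spin":0,"claw":1},{"delta_pos":[-0.01,0.01,0.82],"spin":0,"claw":1},{"delta_pos":[-0.01,0.01,0.84],"spin":0,"claw":1},{"delta_pos":[-0.01,0.01,0.85],"spin":0,"claw":1},{"delta_pos":[-0.01,0.01,0.85],"spin":0,"claw":1}]}}

```text
time: 18.3
tcp_pos: [0.5204, -0.2072, 0.2992]
tool_rot: [[-0.227, 0.974, 0.0], [0.974, 0.227, -0.0], [-0.0, 0.0, -1.0]]
ft_force: [0.6, -0.3, -0.0]
opening: 0.0083
```

```bash
python3 go.py .520 -.207 .299 13.1
```

```text
t 18.3 tcp [ 0.5204 -0.2072  0.2992] F [ 0.6 -0.3 -0. ] M [ 0.05 -0.06 -0.01] open 0.0083
grasp pt [ 0.5204 -0.2072  0.1192] jaw 13.12 delta [ 0.005 -0.008  0.004] spin 0.002 tilt [ 1.e-04 -0.e+00 -1.e+00]
```

{"api": "play_rows", "payload": {"increments": [{"delta_pos":[0,-0.01,0.01],"spin":0,"claw":1},{"delta_pos":[0,-0.01,0.02],"spin":0,"claw":1},{"delta_pos":[0,-0.01,0.02],"spin":0,"claw":1}]}}

```text
time: 18.6
tcp_pos: [0.5202, -0.2071, 0.299]
tool_rot: [[-0.227, 0.974, 0.001], [0.974, 0.227, -0.001], [-0.001, 0.001, -1.0]]
ft_force: [-2.3, 1.4, 12.7]
opening: 0.0074
```

```bash
python3 go.py .520 -.207 .299 13.1
```

```text
t 18.6 tcp [ 0.5202 -0.2071  0.299 ] F [-2.3  1.4 12.7] M [0.46 0.61 0.02] open 0.0074
grasp pt [ 0.5204 -0.2072  0.119 ] jaw 13.13 delta [ 0.006 -0.006  0.   ] spin 0.003 tilt [ 1.e-03 -5.e-04 -1.e+00]
```

The tee key is home (12.7 N contact). I'll try turning it.

{"api": "play_rows", "payload": {"increments": [{"delta_pos":[0,0,0],"spin":-0.5,"claw":1},{"delta_pos":[0,0,0],"spin":-1,"claw":1},{"delta_pos":[0,0,0],"spin":-1.5,"claw":1},{"delta_pos":[0,0,0],"spin":-2,"claw":1},{"delta_pos":[0,0,0],"spin":-2.5,"claw":1},{"delta_pos":[0,0,0],"spin":-3,"claw":1},{"delta_pos":[0,0,0],"spin":-3.2,"claw":1},{"delta_pos":[0,0,0],"spin":-3.2,"claw":1}]}}

```text
time: 19.4
tcp_pos: [0.5203, -0.2072, 0.299]
tool_rot: [[-0.626, 0.78, 0.001], [0.78, 0.626, -0.0], [-0.001, 0.001, -1.0]]
ft_force: [-1.6, 2.1, 11.5]
opening: 0.0085
```

```bash
python3 go.py .520 -.207 .299 13.1
```

```text
t 19.4 tcp [ 0.5203 -0.2072  0.299 ] F [-1.6  2.1 11.5] M [ 0.45  0.29 -0.75] open 0.0085
grasp pt [ 0.5205 -0.2073  0.119 ] jaw 38.74 delta [ 0.011 -0.005  0.   ] spin 3.205 tilt [ 1.4e-03 -2.0e-04 -1.0e+00]
```

This shows the same hard stop (−0.75 N·m), so the tee key is also wrong. I'll turn it back and return it to the block.

{"api": "play_rows", "payload": {"increments": [{"delta_pos":[0,0,-0.02],"spin":0.9,"claw":1},{"delta_pos":[0,0,-0.02],"spin":1.8,"claw":1},{"delta_pos":[0,0,-0.02],"spin":2.7,"claw":1},{"delta_pos":[0,0,-0.02],"spin":3.5,"claw":1},{"delta_pos":[0,0,-0.02],"spin":4.3,"claw":1},{"delta_pos":[0,0,-0.02],"spin":4.5,"claw":1},{"delta_pos":[0,0,-0.02],"spin":4.5,"claw":1},{"delta_pos":[0,0,-0.02],"spin":3.8,"claw":1},{"delta_pos":[0,0,-0.02],"spin":3.2,"claw":1},{"delta_pos":[0,0,-0.02],"spin":3.2,"claw":1}]}}

```text
time: 20.4
tcp_pos: [0.5199, -0.2073, 0.2991]
tool_rot: [[-0.231, 0.973, 0.0], [0.973, 0.231, 0.0], [0.0, 0.0, -1.0]]
ft_force: [0.0, 0.6, 0.7]
opening: 0.0078
```

```bash
python3 go.py .520 -.207 .299 13.1
```

```text
t 20.4 tcp [ 0.5199 -0.2073  0.2991] F [0.  0.6 0.7] M [ 0.12 -0.1   0.04] open 0.0078
grasp pt [ 0.52   -0.2072  0.1191] jaw 13.34 delta [0.004 0.001 0.003] spin 0.03 tilt [ 3.e-04  5.e-04 -1.e+00]
```

{"api": "play_rows", "payload": {"increments": [{"delta_pos":[0,0,-0.15],"spin":0,"claw":1},{"delta_pos":[0,0,-0.5],"spin":0,"claw":1},{"delta_pos":[0,0,-0.9],"spin":0,"claw":1},{"delta_pos":[0,0,-1.4],"spin":0,"claw":1},{"delta_pos":[0,0,-2.02],"spin":0,"claw":1},{"delta_pos":[1,0.22,-2.02],"spin":0.5,"claw":1},{"delta_pos":[2,0.43,-2.02],"spin":1,"claw":1},{"delta_pos":[3,0.65,-2.02],"spin":1.5,"claw":1},{"delta_pos":[4,0.87,-2.02],"spin":2,"claw":1},{"delta_pos":[5,1.09,-2.02],"spin":2.63,"claw":1},{"delta_pos":[6,1.3,-2.02],"spin":2.63,"claw":1},{"delta_pos":[7,1.52,-2.02],"spin":2.63,"claw":1}]}}

```text
time: 21.6
tcp_pos: [0.514, 0.1448, 0.4009]
tool_rot: [[0.14, 0.99, 0.001], [0.99, -0.14, -0.0], [0.0, 0.001, -1.0]]
ft_force: [0.8, -0.4, -1.3]
opening: 0.008
```

{"api": "play_rows", "payload": {"increments": [{"delta_pos":[0,0,0],"spin":0,"claw":1},{"delta_pos":[0,0,0],"spin":0,"claw":1},{"delta_pos":[0,0,0],"spin":0,"claw":1}]}}

```text
time: 21.9
tcp_pos: [0.5147, 0.1419, 0.4003]
tool_rot: [[0.139, 0.99, 0.0], [0.99, -0.139, -0.0], [-0.0, 0.0, -1.0]]
ft_force: [0.4, 0.3, -1.4]
opening: 0.0078
```

```bash
python3 go.py .5116 .2234 .33 -7.75
```

```text
t 21.9 tcp [0.5147 0.1419 0.4003] F [ 0.4  0.3 -1.4] M [-0.08 -0.04 -0.05] open 0.0078
grasp pt [0.5147 0.1418 0.2203] jaw -8.02 delta [ 1.607 -0.289  1.406] spin -0.033 tilt [ 0.e+00 -3.e-04 -1.e+00]
```

{"api": "play_rows", "payload": {"increments": [{"delta_pos":[0.8,-0.14,0],"spin":-0.033,"claw":1},{"delta_pos":[1.4,-0.25,0],"spin":-0.033,"claw":1},{"delta_pos":[1.61,-0.29,0.4],"spin":-0.033,"claw":1},{"delta_pos":[1.61,-0.29,1.0],"spin":-0.033,"claw":1},{"delta_pos":[1.61,-0.29,1.4],"spin":-0.033,"claw":1},{"delta_pos":[1.61,-0.29,1.4],"spin":-0.033,"claw":1},{"delta_pos":[1.61,-0.29,1.4],"spin":-0.033,"claw":1},{"delta_pos":[1.61,-0.29,1.4],"spin":-0.033,"claw":1}]}}

```text
time: 22.7
tcp_pos: [0.5118, 0.2241, 0.3315]
tool_rot: [[0.134, 0.991, 0.002], [0.991, -0.134, 0.0], [0.001, 0.001, -1.0]]
ft_force: [-0.6, -0.4, -0.1]
opening: 0.0074
```

```bash
python3 go.py .5116 .2234 .271 -7.75
python3 - <<'E'
from ov import *
f=r.grab_frame("scene")
f["img"]=np.clip((f["img"].astype(float)-20)*2,0,255).astype(np.uint8)
draw(f,[],375,150,475,225,8,"pics/s8.png")
E
```

```text
t 22.7 tcp [0.5118 0.2241 0.3315] F [-0.6 -0.4 -0.1] M [ 0.01 -0.02 -0.03] open 0.0074
grasp pt [0.5121 0.2242 0.1515] jaw -7.73 delta [-0.017 -0.009  1.21 ] spin 0.003 tilt [ 1.5e-03  5.0e-04 -1.0e+00]
```

View pics/s8.png

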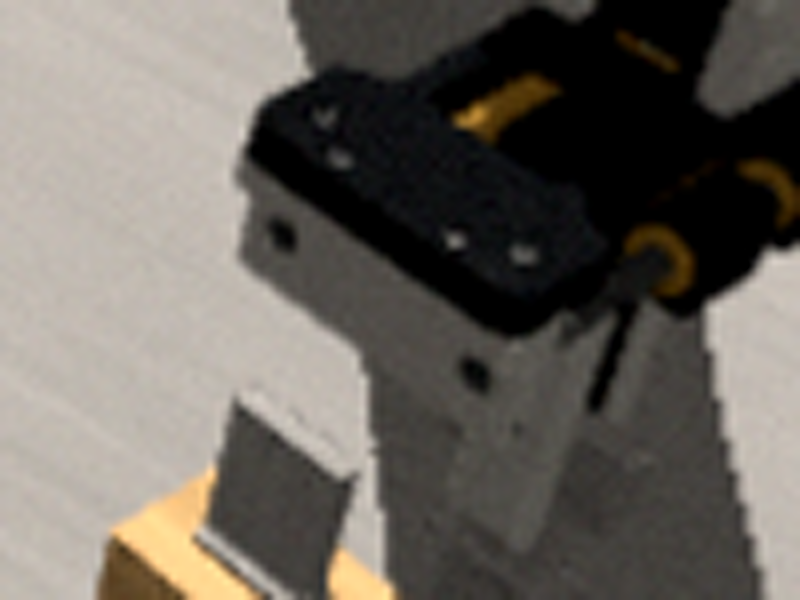

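The tee key itself is out of this crop, while the square key is still upright. Next is lowering with a force check at the mouth.

{"api": "play_rows", "payload": {"increments": [{"delta_pos":[-0.015,-0.005,0.15],"spin":0,"claw":1},{"delta_pos":[-0.015,-0.005,0.3],"spin":0,"claw":1},{"delta_pos":[-0.015,-0.005,0.36],"spin":0,"claw":1},{"delta_pos":[-0.015,-0.005,0.36],"spin":0,"claw":1}]}}

```text
time: 23.15
tcp_pos: [0.5108, 0.2237, 0.3115]
tool_rot: [[0.133, 0.991, -0.001], [0.991, -0.133, -0.0], [-0.0, -0.001, -1.0]]
ft_force: [0.3, -0.2, -0.2]
opening: 0.0076
```

```bash
python3 go.py .5116 .2234 .271 -7.75
```

```text
t 23.15 tcp [0.5108 0.2237 0.3115] F [ 0.3 -0.2 -0.2] M [-0.01 -0.08 -0.  ] open 0.0076
grasp pt [0.5106 0.2236 0.1315] jaw -7.65 delta [-0.001  0.021  0.81 ] spin 0.012 tilt [-1.1e-03 -2.0e-04 -1.0e+00]
```

{"api": "play_rows", "payload": {"increments": [{"delta_pos":[0,0.005,0.12],"spin":0,"claw":1},{"delta_pos":[0,0.01,0.24],"spin":0,"claw":1},{"delta_pos":[0,0.01,0.36],"spin":0,"claw":1},{"delta_pos":[0,0.01,0.48],"spin":0,"claw":1},{"delta_pos":[0,0.01,0.6],"spin":0,"claw":1},{"delta_pos":[0,0.01,0.7],"spin":0,"claw":1},{"delta_pos":[0,0.01,0.78],"spin":0,"claw":1},{"delta_pos":[0,0.01,0.8],"spin":0,"claw":1},{"delta_pos":[0,0.01,0.8],"spin":0,"claw":1}]}}

```text
time: 24.05
tcp_pos: [0.5115, 0.2237, 0.2721]
tool_rot: [[0.133, 0.991, -0.0], [0.991, -0.133, 0.0], [0.0, -0.0, -1.0]]
ft_force: [0.2, -0.3, 0.0]
opening: 0.0075
```

```bash
python3 go.py .5116 .2234 .271 -7.75
```

```text
t 24.05 tcp [0.5115 0.2237 0.2721] F [ 0.2 -0.3  0. ] M [-0.03 -0.06  0.03] open 0.0075
grasp pt [0.5114 0.2237 0.0921] jaw -7.65 delta [-0.006  0.004  0.022] spin 0.012 tilt [-2.e-04  1.e-04 -1.e+00]
```

{"api": "play_rows", "payload": {"increments": [{"delta_pos":[0,0,0.02],"spin":0,"claw":1},{"delta_pos":[0,0,0.02],"spin":0,"claw":0.15},{"delta_pos":[0,0,0.02],"spin":0,"claw":0.15},{"delta_pos":[0,0,0.02],"spin":0,"claw":0.15},{"delta_pos":[0,0,-0.5],"spin":0,"claw":0.15},{"delta_pos":[0,0,-1.2],"spin":0,"claw":0.15},{"delta_pos":[0.8,0,-1.3],"spin":0,"claw":0.15},{"delta_pos":[1.24,0,-1.3],"spin":0,"claw":0.15},{"delta_pos":[1.24,0,-1.3],"spin":0,"claw":0.15},{"delta_pos":[1.24,0,-1.3],"spin":0,"claw":0.15}], "squeeze": 40}}

```text
time: 25.05
tcp_pos: [0.5196, 0.2852, 0.337]
tool_rot: [[0.133, 0.991, -0.0], [0.991, -0.133, -0.0], [-0.0, -0.0, -1.0]]
ft_force: [0.6, -0.1, -0.1]
opening: 0.0397
```

```bash
python3 go.py .5199 .2850 .270 -7.75
python3 - <<'E'
from ov import *
f=r.grab_frame("scene")
f["img"]=np.clip((f["img"].astype(float)-20)*2,0,255).astype(np.uint8)
draw(f,[],375,180,485,260,7,"pics/s9.png")
E
```

```text
t 25.05 tcp [0.5196 0.2852 0.337 ] F [ 0.6 -0.1 -0.1] M [-0.03 -0.06 -0.01] open 0.0397
grasp pt [0.5195 0.2851 0.157 ] jaw -7.62 delta [-1.000e-03  8.000e-03  1.339e+00] spin 0.017 tilt [-3.e-04 -2.e-04 -1.e+00]
```

View pics/s9.png

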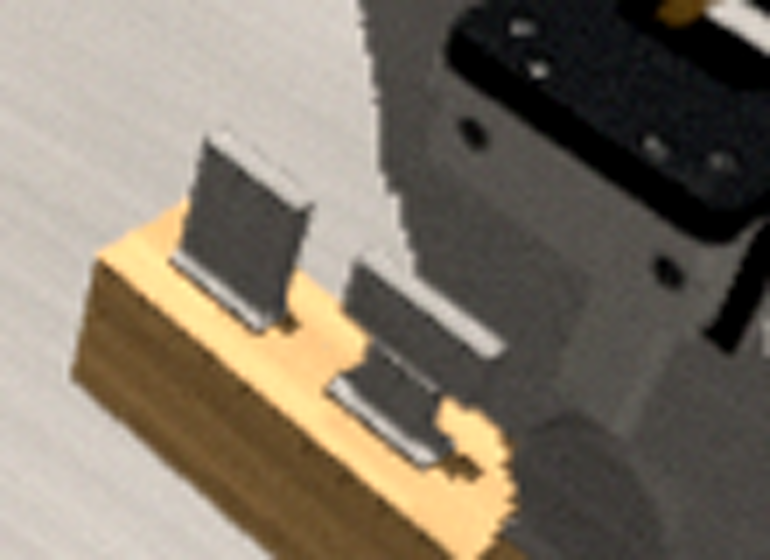

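The square key at (245,235) and the tee key at (410,360) both look seated. Next is the round key.

{"api": "play_rows", "payload": {"increments": [{"delta_pos":[0,0.01,0.5],"spin":0,"claw":0.15},{"delta_pos":[0,0.01,0.95],"spin":0,"claw":0.15},{"delta_pos":[0,0.01,1.25],"spin":0,"claw":0.15},{"delta_pos":[0,0.01,1.34],"spin":0,"claw":0.15},{"delta_pos":[0,0.01,1.34],"spin":0,"claw":1},{"delta_pos":[0,0.01,1.34],"spin":0,"claw":1},{"delta_pos":[0,0.01,1.34],"spin":0,"claw":1},{"delta_pos":[0,0.01,1.34],"spin":0,"claw":1},{"delta_pos":[0,0.01,1.34],"spin":0,"claw":1}]}}

```text
time: 26.0
tcp_pos: [0.5203, 0.2851, 0.2707]
tool_rot: [[0.133, 0.991, 0.001], [0.991, -0.133, 0.0], [0.0, 0.001, -1.0]]
ft_force: [-0.7, -0.7, 5.3]
opening: 0.008
```

```bash
python3 go.py .520 -.207 .40 13.1
```

```text
t 26.0 tcp [0.5203 0.2851 0.2707] F [-0.7 -0.7  5.3] M [-0.21  0.21 -0.03] open 0.008
grasp pt [0.5204 0.2852 0.0907] jaw -7.66 delta [-9.755  1.306 -2.589] spin -2.595 tilt [ 6.e-04  3.e-04 -1.e+00]
```

{"api": "play_rows", "payload": {"increments": [{"delta_pos":[0,0,-0.4],"spin":0,"claw":1},{"delta_pos":[0,0,-0.8],"spin":0,"claw":1},{"delta_pos":[0,0,-1.3],"spin":0,"claw":1},{"delta_pos":[0,0,-2.0],"spin":0,"claw":1},{"delta_pos":[0,0,-2.6],"spin":0,"claw":1},{"delta_pos":[-1,0.13,-2.6],"spin":-0.5,"claw":1},{"delta_pos":[-2,0.27,-2.6],"spin":-1,"claw":1},{"delta_pos":[-3,0.4,-2.6],"spin":-1.5,"claw":1},{"delta_pos":[-4,0.53,-2.6],"spin":-2,"claw":1},{"delta_pos":[-5,0.67,-2.6],"spin":-2.6,"claw":1},{"delta_pos":[-6,0.8,-2.6],"spin":-2.6,"claw":1},{"delta_pos":[-7,0.94,-2.6],"spin":-2.6,"claw":1}]}}

```text
time: 27.2
tcp_pos: [0.5196, -0.067, 0.4005]
tool_rot: [[-0.228, 0.974, 0.0], [0.974, 0.228, -0.0], [-0.0, 0.0, -1.0]]
ft_force: [1.1, 0.3, -1.0]
opening: 0.0075
```

{"api": "play_rows", "payload": {"increments": [{"delta_pos":[0,0,0],"spin":0,"claw":1},{"delta_pos":[0,0,0],"spin":0,"claw":1}]}}

```text
time: 27.4
tcp_pos: [0.52, -0.066, 0.4002]
tool_rot: [[-0.225, 0.974, -0.0], [0.974, 0.225, -0.0], [0.0, -0.0, -1.0]]
ft_force: [0.1, 0.4, -0.2]
opening: 0.0079
```

```bash
python3 go.py .520 -.207 .36 13.1
```

```text
t 27.4 tcp [ 0.52   -0.066   0.4002] F [ 0.1  0.4 -0.2] M [-0.02 -0.06  0.03] open 0.0079
grasp pt [ 0.52   -0.066   0.2202] jaw 13.01 delta [-2.748 -0.634  0.803] spin -0.011 tilt [-1.e-04 -0.e+00 -1.e+00]
```

{"api": "play_rows", "payload": {"increments": [{"delta_pos":[-0.9,-0.21,0],"spin":-0.01,"claw":1},{"delta_pos":[-1.8,-0.42,0],"spin":-0.01,"claw":1},{"delta_pos":[-2.5,-0.58,0],"spin":-0.01,"claw":1},{"delta_pos":[-2.75,-0.635,0.2],"spin":-0.01,"claw":1},{"delta_pos":[-2.75,-0.635,0.6],"spin":-0.01,"claw":1},{"delta_pos":[-2.75,-0.635,0.8],"spin":-0.01,"claw":1},{"delta_pos":[-2.75,-0.635,0.8],"spin":-0.01,"claw":1},{"delta_pos":[-2.75,-0.635,0.8],"spin":-0.01,"claw":1}]}}

```text
time: 28.2
tcp_pos: [0.5209, -0.2049, 0.3606]
tool_rot: [[-0.231, 0.973, 0.0], [0.973, 0.231, 0.0], [0.0, 0.0, -1.0]]
ft_force: [-0.8, 1.3, -0.8]
opening: 0.0076
```

```bash
python3 go.py .520 -.207 .34 13.1
python3 - <<'E'
from ov import *
f=r.grab_frame("scene")
f["img"]=np.clip((f["img"].astype(float)-20)*2,0,255).astype(np.uint8)
draw(f,[],240,80,320,160,7,"pics/s10.png")
E
```

```text
t 28.2 tcp [ 0.5209 -0.2049  0.3606] F [-0.8  1.3 -0.8] M [-0.07 -0.11 -0.02] open 0.0076
grasp pt [ 0.5209 -0.2049  0.1806] jaw 13.33 delta [-0.037 -0.028  0.412] spin 0.028 tilt [ 2.e-04  3.e-04 -1.e+00]
```

View pics/s10.png

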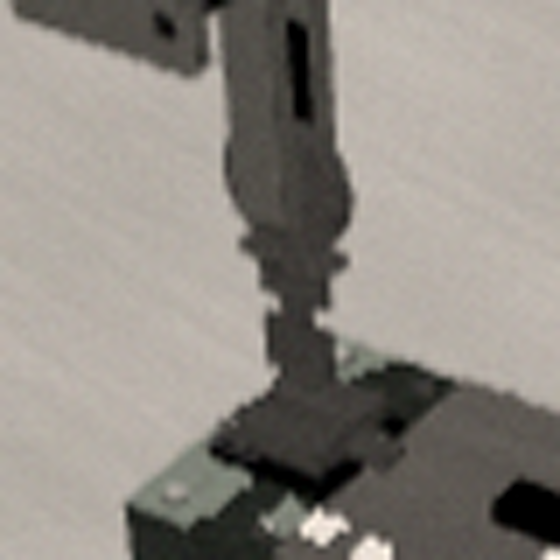

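The round key hangs upright over the slot at (300,380). Inserting it now.

{"api": "play_rows", "payload": {"increments": [{"delta_pos":[-0.02,-0.015,0.1],"spin":0.01,"claw":1},{"delta_pos":[-0.02,-0.015,0.2],"spin":0.01,"claw":1},{"delta_pos":[-0.02,-0.015,0.3],"spin":0.01,"claw":1},{"delta_pos":[-0.02,-0.015,0.4],"spin":0.01,"claw":1},{"delta_pos":[-0.02,-0.015,0.4],"spin":0.01,"claw":1}]}}

```text
time: 28.75
tcp_pos: [0.5198, -0.2072, 0.3393]
tool_rot: [[-0.227, 0.974, -0.001], [0.974, 0.227, 0.001], [0.001, -0.001, -1.0]]
ft_force: [0.4, 0.4, -1.1]
opening: 0.0076
```

```bash
python3 go.py .520 -.207 .299 13.1
```

```text
t 28.75 tcp [ 0.5198 -0.2072  0.3393] F [ 0.4  0.4 -1.1] M [-0.06 -0.08  0.01] open 0.0076
grasp pt [ 0.5196 -0.2071  0.1593] jaw 13.15 delta [-0.001  0.008  0.807] spin 0.006 tilt [-1.e-03  6.e-04 -1.e+00]
```

{"api": "play_rows", "payload": {"increments": [{"delta_pos":[0,0.005,0.12],"spin":0,"claw":1},{"delta_pos":[0,0.005,0.24],"spin":0,"claw":1},{"delta_pos":[0,0.005,0.36],"spin":0,"claw":1},{"delta_pos":[0,0.005,0.48],"spin":0,"claw":1},{"delta_pos":[0,0.005,0.6],"spin":0,"claw":1},{"delta_pos":[0,0.005,0.7],"spin":0,"claw":1},{"delta_pos":[0,0.005,0.77],"spin":0,"claw":1},{"delta_pos":[0,0.005,0.8],"spin":0,"claw":1},{"delta_pos":[0,0.005,0.82],"spin":0,"claw":1},{"delta_pos":[0,0.005,0.82],"spin":0,"claw":1}]}}

```text
time: 29.75
tcp_pos: [0.5203, -0.2071, 0.2993]
tool_rot: [[-0.227, 0.974, 0.0], [0.974, 0.227, -0.0], [-0.0, 0.0, -1.0]]
ft_force: [-0.7, -0.1, -0.3]
opening: 0.0077
```

```bash
python3 go.py .520 -.207 .299 13.1
```

```text
t 29.75 tcp [ 0.5203 -0.2071  0.2993] F [-0.7 -0.1 -0.3] M [-0.02 -0.09 -0.01] open 0.0077
grasp pt [ 0.5203 -0.2072  0.1193] jaw 13.15 delta [ 0.004 -0.005  0.005] spin 0.006 tilt [ 1.e-04 -1.e-04 -1.e+00]
```

{"api": "play_rows", "payload": {"increments": [{"delta_pos":[0,-0.005,0.01],"spin":0,"claw":1},{"delta_pos":[0,-0.005,0.02],"spin":0,"claw":1},{"delta_pos":[0,-0.005,0.02],"spin":0,"claw":1}]}}

```text
time: 30.05
tcp_pos: [0.5202, -0.2071, 0.299]
tool_rot: [[-0.227, 0.974, 0.001], [0.974, 0.227, -0.001], [-0.001, 0.0, -1.0]]
ft_force: [-4.2, 0.8, 13.3]
opening: 0.0078
```

```bash
python3 go.py .520 -.207 .299 13.1
```

```text
t 30.05 tcp [ 0.5202 -0.2071  0.299 ] F [-4.2  0.8 13.3] M [0.42 0.96 0.02] open 0.0078
grasp pt [ 0.5203 -0.2072  0.119 ] jaw 13.15 delta [ 0.006 -0.005  0.   ] spin 0.006 tilt [ 6.e-04 -6.e-04 -1.e+00]
```

{"api": "play_rows", "payload": {"increments": [{"delta_pos":[0,0,0],"spin":-0.5,"claw":1},{"delta_pos":[0,0,0],"spin":-1,"claw":1},{"delta_pos":[0,0,0],"spin":-1.5,"claw":1},{"delta_pos":[0,0,0],"spin":-2,"claw":1},{"delta_pos":[0,0,0],"spin":-2.5,"claw":1},{"delta_pos":[0,0,0],"spin":-3,"claw":1},{"delta_pos":[0,0,0],"spin":-3.2,"claw":1},{"delta_pos":[0,0,0],"spin":-3.2,"claw":1}]}}

```text
time: 30.85
tcp_pos: [0.5204, -0.2069, 0.2991]
tool_rot: [[-0.627, 0.779, 0.001], [0.779, 0.627, 0.0], [-0.001, 0.001, -1.0]]
ft_force: [-1.5, 3.9, 10.8]
opening: 0.008
```

```bash
python3 go.py .520 -.207 .299 13.1
```

```text
t 30.85 tcp [ 0.5204 -0.2069  0.2991] F [-1.5  3.9 10.8] M [0.89 0.31 0.06] open 0.008
grasp pt [ 0.5207 -0.2069  0.1191] jaw 38.83 delta [ 0.007 -0.013  0.001] spin 3.216 tilt [ 0.0015  0.     -1.    ]
```

There's no resisting moment at 0.45 rad this time, so the round key is the right one. I'll continue the turn.

{"api": "play_rows", "payload": {"increments": [{"delta_pos":[0,0,0],"spin":-0.6,"claw":1},{"delta_pos":[0,0,0],"spin":-1.2,"claw":1},{"delta_pos":[0,0,0],"spin":-1.8,"claw":1},{"delta_pos":[0,0,0],"spin":-2.4,"claw":1},{"delta_pos":[0,0,0],"spin":-3,"claw":1},{"delta_pos":[0,0,0],"spin":-3.6,"claw":1},{"delta_pos":[0,0,0],"spin":-4.2,"claw":1},{"delta_pos":[0,0,0],"spin":-4.2,"claw":1}]}}

```text
time: 31.65
tcp_pos: [0.5206, -0.2063, 0.299]
tool_rot: [[-0.954, 0.299, 0.002], [0.299, 0.954, 0.001], [-0.001, 0.001, -1.0]]
ft_force: [-0.6, 7.6, 13.4]
opening: 0.0082
```

```bash
python3 go.py .520 -.207 .299 103.1
```

```text
t 31.65 tcp [ 0.5206 -0.2063  0.299 ] F [-0.6  7.6 13.4] M [1.82 0.23 0.04] open 0.0082
grasp pt [ 0.5209 -0.2061  0.119 ] jaw 72.58 delta [ 0.011 -0.022  0.001] spin -3.815 tilt [ 0.0017  0.001  -1.    ]
```

{"api": "play_rows", "payload": {"increments": [{"delta_pos":[0,0,0],"spin":-0.6,"claw":1},{"delta_pos":[0,0,0],"spin":-1.2,"claw":1},{"delta_pos":[0,0,0],"spin":-1.8,"claw":1},{"delta_pos":[0,0,0],"spin":-2.4,"claw":1},{"delta_pos":[0,0,0],"spin":-3,"claw":1},{"delta_pos":[0,0,0],"spin":-3.6,"claw":1},{"delta_pos":[0,0,0],"spin":-3.8,"claw":1},{"delta_pos":[0,0,0],"spin":-3.8,"claw":1}]}}

```text
time: 32.45
tcp_pos: [0.5205, -0.206, 0.299]
tool_rot: [[-0.975, -0.223, 0.001], [-0.223, 0.975, 0.002], [-0.002, 0.001, -1.0]]
ft_force: [-2.0, 8.6, 13.8]
opening: 0.0082
```

```bash
python3 go.py .520 -.207 .299 103.1
python3 - <<'E'
from ov import *
f=r.grab_frame("scene")
f["img"]=np.clip((f["img"].astype(float)-20)*2,0,255).astype(np.uint8)
draw(f,[],240,80,320,160,7,"pics/s11.png")
E
```

```text
t 32.45 tcp [ 0.5205 -0.206   0.299 ] F [-2.   8.6 13.8] M [2.42 0.54 0.01] open 0.0082
grasp pt [ 0.5207 -0.2057  0.119 ] jaw 102.87 delta [ 0.02  -0.022  0.001] spin -0.028 tilt [ 0.0013  0.0015 -1.    ]
```

View pics/s11.png

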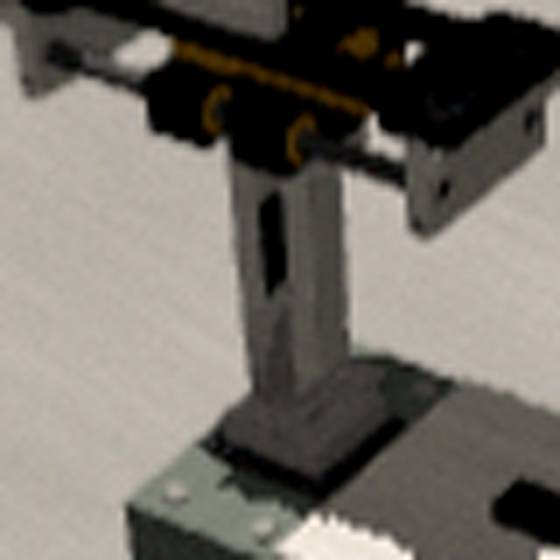

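The key has turned about 90° with nearly zero moment, and the tongue no longer shows over the cover edge. I'll relax the side load, open and lift away.

{"api": "play_rows", "payload": {"increments": [{"delta_pos":[0,0.02,0],"spin":0,"claw":1},{"delta_pos":[0,0.02,0],"spin":0,"claw":1},{"delta_pos":[0,0.02,0],"spin":0,"claw":0.3},{"delta_pos":[0,0.02,0],"spin":0,"claw":0.15},{"delta_pos":[0,0.02,0],"spin":0,"claw":0.15},{"delta_pos":[0,0.02,0],"spin":0,"claw":0.15},{"delta_pos":[0,0.02,-0.4],"spin":0,"claw":0.15},{"delta_pos":[0,0.02,-1.2],"spin":0,"claw":0.15},{"delta_pos":[0,0.02,-2],"spin":0,"claw":0.15},{"delta_pos":[0,0.02,-2.4],"spin":0,"claw":0.15},{"delta_pos":[1,0.02,-2.4],"spin":0,"claw":0.15},{"delta_pos":[2,0.02,-2.4],"spin":0,"claw":0.15}]}}

```text
time: 33.7
tcp_pos: [0.4301, -0.2261, 0.4185]
tool_rot: [[-0.975, -0.223, 0.001], [-0.223, 0.975, 0.001], [-0.001, 0.0, -1.0]]
ft_force: [0.3, -1.0, 0.6]
opening: 0.04
```

{"api": "play_rows", "payload": {"increments": [{"delta_pos":[0.8,-1,0],"spin":0,"claw":0.15},{"delta_pos":[0.8,-2,0],"spin":0,"claw":0.15},{"delta_pos":[0.8,-3,0],"spin":0,"claw":0.15},{"delta_pos":[0.8,-4,0],"spin":0,"claw":0.15},{"delta_pos":[0.8,-4,0],"spin":0,"claw":0.15}]}}

```text
time: 34.2
tcp_pos: [0.4352, -0.4357, 0.4172]
tool_rot: [[-0.976, -0.216, 0.0], [-0.216, 0.976, 0.001], [-0.0, 0.001, -1.0]]
ft_force: [-0.7, 0.8, -1.8]
opening: 0.0398
```

```bash
python3 go.py .520 -.207 .299 103.1
python3 - <<'E'
from ov import *
t=r.grab_frame("top");s=r.grab_frame("scene")
def kb(c,yaw,zc,w): return [(box(np.array(c),yaw,(-.007,-.018,zc),(.007,.018,zc+.004)),(0,255,0)),(box(np.array(c),yaw,(-.004,-w,zc+.004),(.004,w,zc+.052)),(0,0,255))]
B=kb((.5031,.1616),-7.8,.058,.018)+kb((.5115,.2233),-7.8,.058,.023); K=kb((.520,-.2065),103.1,.0865,.024)
for n,f in(("t",t),("s",s)): f["img"]=np.clip(f["img"].astype(float)*1.5,0,255).astype(np.uint8)
cv2.imwrite("pics/tf.png",t["img"][:,:,::-1])
for n,f,c,M in(("tb",t,(200,190,290,260),B),("tk",t,(350,200,440,270),K),("sb",s,(380,190,480,290),B),("sk",s,(240,110,340,190),K)):
    draw(f,[],*c,4,"a.png");draw(f,M,*c,4,"b.png");cv2.imwrite(f"pics/f_{n}.png",cv2.hconcat([cv2.imread("a.png"),cv2.imread("b.png")]))
E
```

```text
t 34.2 tcp [ 0.4352 -0.4357  0.4172] F [-0.7  0.8 -1.8] M [ 0.14 -0.08  0.01] open 0.0398
grasp pt [ 0.4352 -0.4355  0.2372] jaw 102.46 delta [-2.641  4.094  2.37 ] spin -0.08 tilt [ 2.0e-04  1.2e-03 -1.0e+00]
```

View pics/f_tk.png

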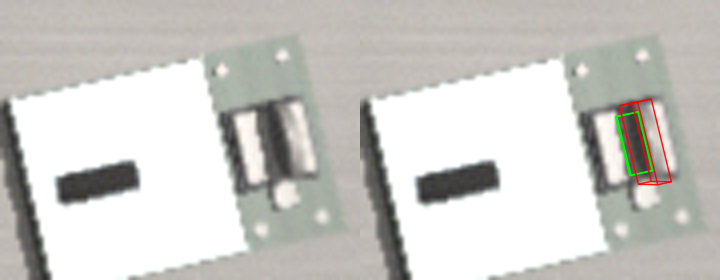

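View pics/f_sk.png

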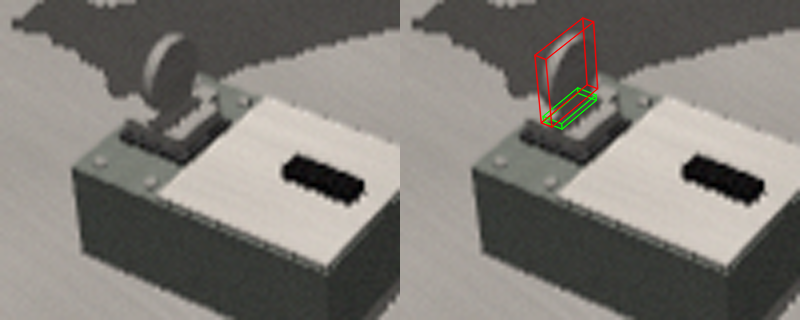

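View pics/f_sb.png

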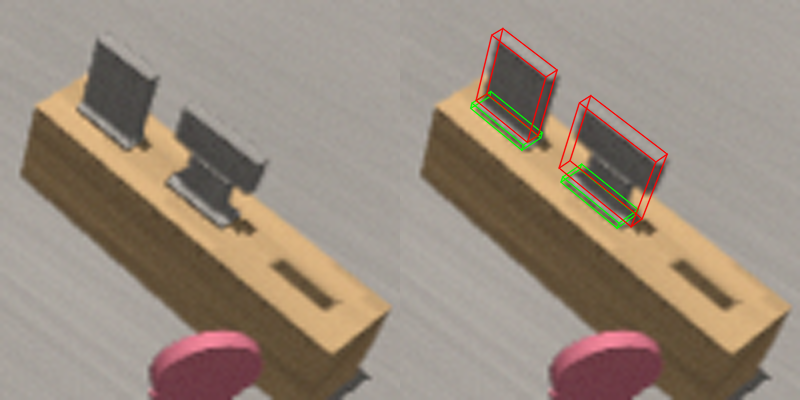

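View pics/tf.png

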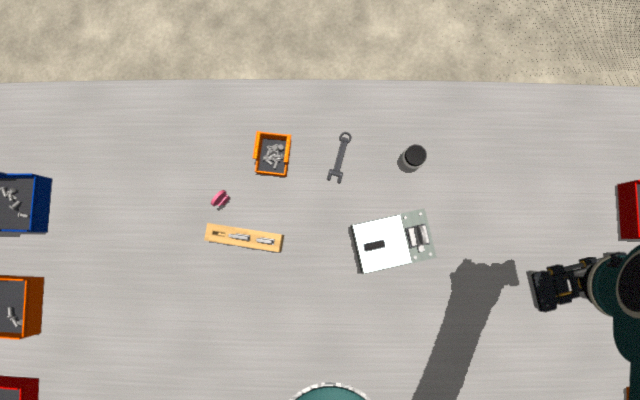

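The final views show the round key seated and turned, and the tongue swung off the cover to (286,195) in the crop. The square and tee keys are upright and fully down, and the bystanders haven't moved. Handing in.

```bash
python3 -c "
from rig import r
print(r.hand_in())"
```

```text
the job is handed in; nothing more can be done
None
```

The case is unlocked: the round-bow key was the right one. It is in the lock, fully home and turned about 90° counter-clockwise, with the latch tongue clear of the cover.

- **Square and tee keys:** each went fully home, with the collar touching the plate at 11–13 N. Each then stopped hard at about 0.45 rad of key turn with about 0.75 N·m. I turned the latch back to about 0 each time and returned both keys to their own slots.
- **Round key:** it turned freely, with a moment of 0.06 N·m or less all the way round.
- **Final pictures (34.2 s on the clock):**
    - The tongue lies off the cover.
    - The round key's collar appears to rest on the plate.
    - The other two keys stand upright, with their collars on the block.
    - The bin, wrench, jar and pink key are where they were.
    - The arm is clear of everything.
- **Disagreements and limits:** the scene camera read about 2–3 mm off from the top camera throughout. Contact heights from the force readings supported the positions I used. I judged the latch angle only from the pictures and the tool's turn, because there is no direct reading of it.

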